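# Gauge and sort the axle hangers

### The arm

A 7-joint arm with a two-finger parallel gripper is mounted at the origin on the work surface. World frame = base frame: x ahead of the robot, y to its left, z up, the work surface at z = 0. Lengths are in m, angles in rad, forces in N, time in s.
With the tool pointing down it reaches from about 0.4 to 0.925 m from the base axis. Payload 5.6 kg.
Tool frame: the origin (TCP) lies between the finger pads; the fingertips stand 8 mm ahead of it and the grasp point (between the pads) lies 11 mm behind it; z points along the fingers, y is the direction in which the jaws open and shut (so a half turn about z gives the same grasp; the last joint's range is limited). The gripper opens to 85 mm and grips with 20 to 120 N. Pads are 22 mm wide; open, the fingers measure 114 mm over their backs; the gripper's body (76 mm by 85 mm) begins 54 mm behind the grasp point. The pads swing forward as they close: fully open they stand 13 mm farther back than shut.
Start: joints at [1.201, 0.468, -0.012, 1.603, 0.006, 1.071, -0.056], TCP at [0.209, -0.616, 0.239] pointing down, gripper open.
Joint ranges: [-2.53, 2.53], [-0.31, 2.02], [-1.57, 1.55], [0.28, 2.44], [-1.29, 4.43], [0.15, 1.84], [-2.92, 2.92]. Speed limits (rad/s): [2.57, 2.57, 3.14, 3.14, 3.14, 3.14, 3.14].

### API

Orientations are given as a rotation vector (axis times angle).
In Python, from workcell import sense, camera, calibration, sign_off gives the robot as it stands. The module is installed in compiled form; this text tells all that it offers.
- The arm moves only by the tool drive_tool, never from a script. Its argument "increments" is a list of rows, each an object of numbers: "dx", "dy", "dz": the shift along the tool's x, y, z in m; "rx", "ry", "rz": the turn, a rotation vector about the tool's x, y, z in degrees; "grip": the closure in counts, from 0 (fully open) to 255 (shut). A call has 1 to 5 rows; each row is the pose to reach, as a shift and turn from the pose commanded when the call began, along the tool's axes at that moment; what a row does not reach only later rows make up. A row lasts 1/10 s, in which the tool goes at most 50 mm and 8.59 degrees, less where a joint would pass 70% of its speed; a pose out of reach is approached as far as the arm can. A call with a gripper value outside its range is refused whole. The fingers move at their own pace and stop on an object; the grip force is fixed at half the most. Time passes only in rows, so rows that repeat a pose let the fingers close. It gives the time, the measured TCP pose, the force and the opening at its end, in the units of the state.
- sense(): the state, without advancing time (a new reading comes with each control period).
- camera(name): name is "scene" or "top" or "wrist"; returns the picture (420x560x3 uint8, red, green, blue); there is no depth.
- calibration(name): a dict with "intrinsics" (3x3 intrinsics, pixels), "k1" (the pictures are not rectified: a ray, as slopes to the right and down, at radius r is drawn at 1 + k1 r^2 times it, then the intrinsics apply), "position" and "attitude" of the camera in the world; the wrist camera has in their place "tool_from_camera" (4x4, takes a point from camera to tool coordinates, whose origin is the TCP and whose axes are the flange's). Camera axes: x right, y up, looking along -z (the intrinsics and any distortion apply to the point x, -y, -z); pixel columns grow to the right and rows downward; lengths in m; the calibration is good to about 2 mm. A picture is of the moment at which its call begins: read the wrist's pose just before it. calibration takes no time and is no camera call.
- sign_off(): hands the job in, once; it reports no verdict.
The state is a dict: "clock": time; "joint_positions": joint angles; "qvel": joint speeds; "effort": joint torques, N m; "position": TCP position; "ee_rot": TCP orientation; "force": force on the tool from outside, world axes, zero at the start; "torque": the same for the moment, N m; "gripper_width": finger opening in m.
Only numpy, scipy, OpenCV 4.12 (cv2) and the standard library are available. Lean on these libraries where they do the work, as an engineer would, in place of code of your own. Each camera call takes 0.05 s, during which the arm holds its last target.

### The job

The axle hangers on the rack look alike, but some have a socket bored too small. One at a time, lift a hanger up and off its hook, lower its socket straight onto the gauge pin to see whether it slides all the way down to the base or stops on top of the pin, then set it in the green tray if it fits or in the red tray if it does not, before you try the next. Sort them all, set them down without dropping them, and leave the small parts and the screwdriver under the rack where they are.

Things in the scene. Friction and masses are not known exactly. Their poses are not given: they have to be found in the camera images.
- hanger_a_mid (a point): hanger, 60 g, 108 mm tall: red socket foot, a cylinder 36 mm across and 36 mm high, and on its middle a flat aluminium strip 24 mm wide (along y), 6 mm thick (along x). The strip's slot, 16 mm wide, 70 to 98 mm above the underside, is the eye it hangs by. This point: on the axis, half-way up, 54 mm above the underside; z points from foot to eye. May be absent
- hanger_b_mid (a point): same outside as hanger_a, same point. In every hanger a blind round bore opens in the underside, on the axis, 30 mm deep; it is either 20 or 11 mm in diameter, hidden from view, and which hanger has which is not known. Stands on its foot on a flat surface. May be absent
- hanger_c_mid (a point): same outside as hanger_a, same point. Every hanger hangs upright, its strip's flat side square to the hook, underside about 130 mm above the table; it can be gripped from above across the strip's 24 mm width at the height of the slot, one finger on either side of the hook. May be absent
- hanger_d_mid (a point): same outside as hanger_a, same point. May be absent
- hanger_e_mid (a point): same outside as hanger_a, same point. May be absent
- rack: fixed rack: level aluminium rail (20 x 500 x 20 mm, centre 224.5 mm above the table) on posts at y = +-240 mm. Origin on the table below the rail's centre; y along the rail, hooks point to -x. Six level steel hooks 7 mm thick at the height of the rail's centre, at y = -180, -108, -36, 36, 108, 180 mm. A hanger hangs near x = -35 mm. Nothing of the rack is higher than 237 mm
- hook_tip (a point): top of the upturned tip of the hook at y = -36 mm (all six are alike): the tip ends at the rack's x = -72 mm and is 9 mm higher than the level part. To come off, a hanger is raised more than 9 and less than 21 mm (15 is right), then drawn out about 55 mm along the rack's -x
- pin_tip (a point): centre of the top of the fixed upright gauge pin: steel, 17 mm in diameter, the last 4 mm tapering to 14.4 mm, 26 mm high. A hanger with the 20 mm bore slides down until its underside meets the base (its mid point then 28 mm above this point); one with the 11 mm bore stops with its underside on the pin's top (mid point 54 mm above this point)
- gauge: the whole gauge, fixed: a round blue base 64 mm across with a flat steel top 20 mm above the table, and the pin. Origin at the centre of its underside, on the table; the pin is on its z axis
- tray_green: loose green open tray, for hangers that fit: 130 mm (x) by 220 mm (y), 30 mm high, walls and floor 4 mm thick, 0.45 kg. Origin at the centre of its underside; hangers stand on its floor in a row along y, about 65 mm apart
- tray_red: loose red open tray, for hangers that do not fit: the same size and origin as the green one
- gear: bystander: red plastic gear lying flat, 60 mm across, 14 mm high; origin under its centre
- collar: bystander: black shaft collar, 28 mm across, 14 mm high; origin under its centre
- driver: bystander: screwdriver 180 mm long lying along its x axis; origin under its middle
- pulley: bystander: grey belt pulley lying flat, 44 mm across, 18 mm high; origin under its centre
- spacer: bystander: blue square spacer block, 30 mm by 30 mm, 20 mm high; origin under its centre

How it is judged:
By the outcome, as a careful person would: the job done as asked, in the order asked, and still so for the second after the job is handed in, with the robot touching nothing.
Of hanger_a, hanger_b, hanger_c, hanger_d, hanger_e only 4 to 5 are there at a start; the rules pass over those that are not, and their reading is None.
At some moment in a run one of tray_green, tray_red may be knocked a few centimetres aside while the robot is not near it.
It also fails if it takes over 210 s, if anything falls off the work surface, if the arm or the gripper's body presses on something with over 40 N, if the wrist force passes 120 N, or if a joint passes its speed limit or range.

## Working session

There is one attempt and no reset: what is moved stays moved. The work goes in short steps, Python scripts to look and compute and a tool call to move; the robot and the scene stay as the last step left them, time stands still between calls to the robot, and variables do not carry over. Pictures are saved under pics/ and viewed, and the job is handed in when it is done.

Besides the shell and the picture viewer there is one more tool, called after "Call:" as a command line: name --argument value ..., lists and objects as JSON in quotes. drive_tool: Moves the arm, as the interface text tells. Its arguments: {"type":"object","properties":{"increments":{"type":"array"}},"required":["increments"]}

```bash
mkdir -p pics; cat > h.py <<'E'
import numpy as np,cv2
from scipy.spatial.transform import Rotation as R
from workcell import sense,camera,calibration,sign_off
E
python3 - <<'E'
from h import *
s=sense(); print({k:np.round(v,3) for k,v in s.items()})
for n in ["scene","top","wrist"]:
    im=camera(n); cv2.imwrite(f"pics/{n}0.png",im[...,::-1]); print(n,calibration(n))
E
```

```text
{'clock': np.float64(0.0), 'joint_positions': array([ 1.201,  0.468, -0.012,  1.604,  0.006,  1.071, -0.056]), 'qvel': array([ 0.   ,  0.001,  0.   , -0.   ,  0.001,  0.002,  0.001]), 'effort': array([-0.0000e+00, -5.3239e+01,  2.2000e-02, -2.5130e+01,  1.1000e-02,
        8.0000e-03, -0.0000e+00]), 'position': array([ 0.208, -0.615,  0.238]), 'ee_rot': array([-3.098e+00, -5.110e-01,  1.000e-03]), 'force': array([ 0.799,  1.051, -0.016]), 'torque': array([0.017, 0.037, 0.005]), 'gripper_width': np.float64(0.085)}
scene {'intrinsics': array([[438.90296949,   0.        , 279.64085879],
       [  0.        , 438.90296949, 208.84744804],
       [  0.        ,   0.        ,   1.        ]]), 'k1': -0.019493581174050048, 'position': array([ 1.05796764, -0.50651044,  0.71894247]), 'attitude': array([0.8575266 , 0.35403112, 0.73488712])}
top {'intrinsics': array([[539.63039158,   0.        , 288.09511461],
       [  0.        , 539.63039158, 201.58868236],
       [  0.        ,   0.        ,   1.        ]]), 'k1': -0.04650207147276516, 'position': array([ 0.41424605, -0.01572291,  1.41243277]), 'attitude': array([ 0.12059874, -0.08265279, -1.57335306])}
wrist {'intrinsics': array([[336.43775869,   0.        , 277.74831484],
       [  0.        , 336.43775869, 214.18735804],
       [  0.        ,   0.        ,   1.        ]]), 'k1': 0.019832998146159787, 'tool_from_camera': array([[ 1.05322052e-03,  9.52964398e-01,  3.03080430e-01,
         7.88532450e-02],
       [ 9.99998726e-01, -6.40269040e-04, -1.46187458e-03,
         6.36432580e-04],
       [-1.19906141e-03,  3.03081584e-01, -9.52963859e-01,
        -1.33790473e-01],
       [ 0.00000000e+00,  0.00000000e+00,  0.00000000e+00,
         1.00000000e+00]])}
```

View pics/scene0.png

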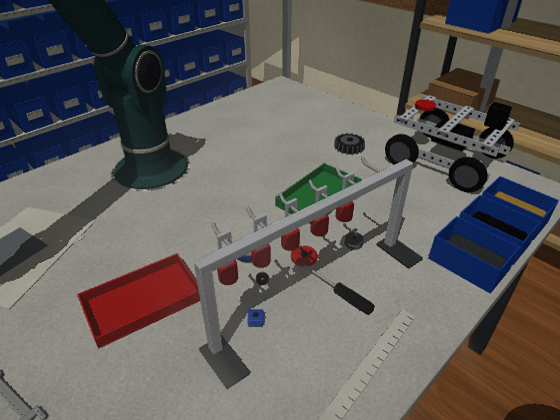

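View pics/top0.png

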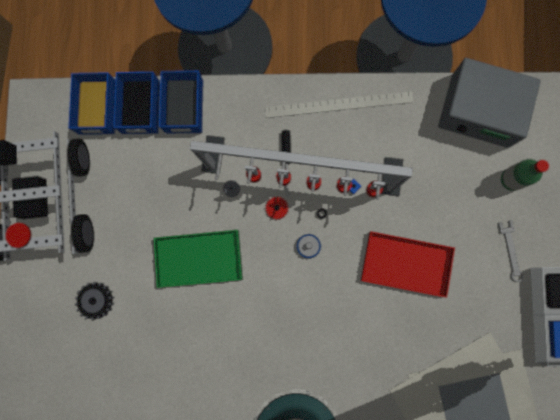

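View pics/wrist0.png

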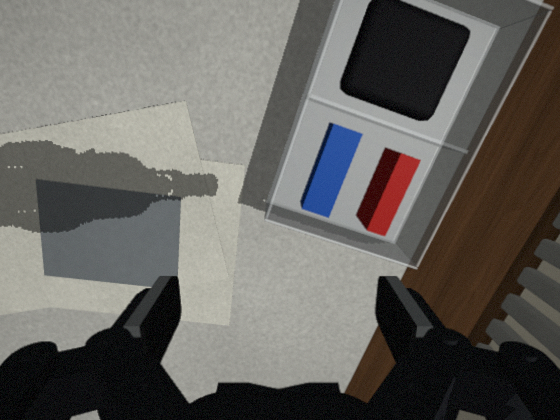

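```bash
cat >> h.py <<'E'
def pose(n,s=None):
    c=calibration(n)
    if n=="wrist":
        s=s or sense(); T=np.eye(4);T[:3,:3]=R.from_rotvec(s["ee_rot"]).as_matrix();T[:3,3]=s["position"]
        M=T@c["tool_from_camera"]; return c,M[:3,:3],M[:3,3]
    return c,R.from_rotvec(c["attitude"]).as_matrix(),np.array(c["position"])
def ray(n,uv,s=None):
    c,Q,p=pose(n,s); d=np.array([c["k1"],0,0,0,0.])
    x=cv2.undistortPoints(np.array(uv,float).reshape(-1,1,2),c["intrinsics"],d).reshape(-1,2)
    v=np.c_[x[:,0],-x[:,1],-np.ones(len(x))]@Q.T
    return p,v/np.linalg.norm(v,axis=1,keepdims=True)
def onz(n,uv,z,s=None):
    p,v=ray(n,uv,s); return p+v*((z-p[2])/v[:,2])[:,None]
def proj(n,X,s=None):
    c,Q,p=pose(n,s); Y=(np.array(X,float).reshape(-1,3)-p)@Q; Y[:,1:]*=-1
    return cv2.projectPoints(Y,np.zeros(3),np.zeros(3),c["intrinsics"],np.array([c["k1"],0,0,0,0.]))[0].reshape(-1,2)
def mask(im,col):
    h=cv2.cvtColor(im,cv2.COLOR_RGB2HSV);H,S,V=[h[...,i].astype(int) for i in range(3)]
    if col=="red": return (((H<8)|(H>172))&(S>140)&(V>60)).astype(np.uint8)
    if col=="green": return ((H>45)&(H<85)&(S>110)&(V>40)).astype(np.uint8)
    if col=="blue": return ((H>100)&(H<125)&(S>90)&(V>50)).astype(np.uint8)
def blobs(m,amin=30):
    n,l,st,ce=cv2.connectedComponentsWithStats(m)
    return [(int(st[i,4]),ce[i].round(1),st[i,:4].tolist(),(l==i)) for i in range(1,n) if st[i,4]>=amin]
def tray(im,col):
    b=max([b for b in blobs(mask(im,col),1500)],key=lambda b:b[0])
    c=cv2.findContours(b[3].astype(np.uint8),cv2.RETR_EXTERNAL,cv2.CHAIN_APPROX_SIMPLE)[0]
    c=cv2.convexHull(max(c,key=len)).reshape(-1,2)
    P=onz("top",c,0.03)[:,:2].astype(np.float32)
    (x,y),(w,h),a=cv2.minAreaRect(P)
    if w>h: w,h,a=h,w,a-90
    a=(a+90)%180-90
    return np.array([x,y]),(w,h),a
E
python3 - <<'E'
from h import *
im=cv2.imread("pics/top0.png")[...,::-1].copy()
for c in ("green","red"): print(c,tray(im,c))
for c in ("red","blue"):
    for b in blobs(mask(im,c)): print(c,b[:3])
for n,b in (("top",(150,130,430,310)),("scene",(180,140,430,390))):
    k=cv2.imread(f"pics/{n}0.png")[b[1]:b[3],b[0]:b[2]]; f=min(800/k.shape[1],600/k.shape[0])
    cv2.imwrite(f"pics/{n}0z.png",cv2.resize(k,None,fx=f,fy=f,interpolation=cv2.INTER_CUBIC)); print(f)
E
```

```text
green (array([0.44865134, 0.25176549]), (0.12707969546318054, 0.2193765491247177), 5.3301472663879395)
red (array([ 0.43240264, -0.28508145]), (0.12792330980300903, 0.21917635202407837), -11.357223510742188)
red (111, array([541.5, 165.7]), [536, 160, 12, 12])
red (60, array([255.5, 177. ]), [251, 170, 9, 12])
red (43, array([286.3, 180.2]), [283, 174, 7, 11])
red (42, array([340. , 186.7]), [337, 180, 7, 12])
red (66, array([371.1, 190.9]), [367, 183, 9, 14])
red (345, array([276.3, 207.7]), [266, 197, 22, 22])
red (476, array([ 17.8, 234.8]), [6, 223, 25, 25])
red (4320, array([407.1, 264.1]), [361, 232, 93, 65])
blue (2258, array([201.8,  12.7]), [155, 0, 97, 32])
blue (3474, array([434.3,  17.9]), [382, 0, 104, 44])
blue (3685, array([135.9, 101. ]), [69, 69, 134, 65])
blue (83, array([354.7, 186.3]), [350, 179, 11, 15])
blue (46, array([303.3, 250.8]), [297, 237, 21, 21])
blue (256, array([556. , 338.1]), [552, 321, 8, 37])
2.857142857142857
2.4
```

View pics/top0z.png

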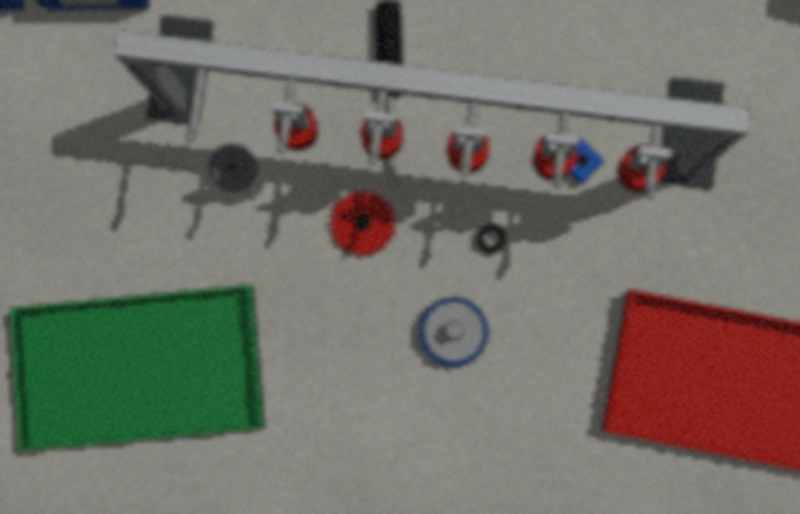

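View pics/scene0z.png

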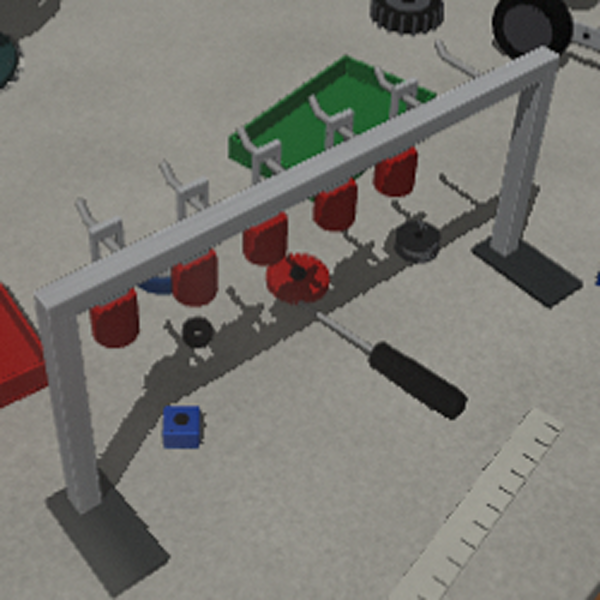

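```bash
python3 - <<'E'
from h import *
def z(n,b,f=10):
    k=cv2.imread(f"pics/{n}0.png")[b[1]:b[3],b[0]:b[2]]
    return cv2.resize(k,None,fx=f,fy=f,interpolation=cv2.INTER_NEAREST)
a=z("top",(185,135,225,163));b=z("top",(380,155,420,183))
c=z("scene",(190,250,230,278));d=z("scene",(385,150,425,178))
cv2.imwrite("pics/ends.png",np.vstack([np.hstack([a,b]),np.hstack([c,d])]))
b=(250,165,390,200)
k=cv2.imread("pics/top0.png")[b[1]:b[3],b[0]:b[2]]
g=(290,230,330,265)
k2=cv2.imread("pics/top0.png")[g[1]:g[3],g[0]:g[2]]
o=np.zeros((590,800,3),np.uint8); q=cv2.resize(k,None,fx=5.6,fy=5.6,interpolation=cv2.INTER_CUBIC);o[:q.shape[0],:q.shape[1]]=q
q=cv2.resize(k2,None,fx=10,fy=10,interpolation=cv2.INTER_NEAREST);o[210:560,:400]=q
cv2.imwrite("pics/hk.png",o)
E
```

```text
(no output)
```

View pics/ends.png

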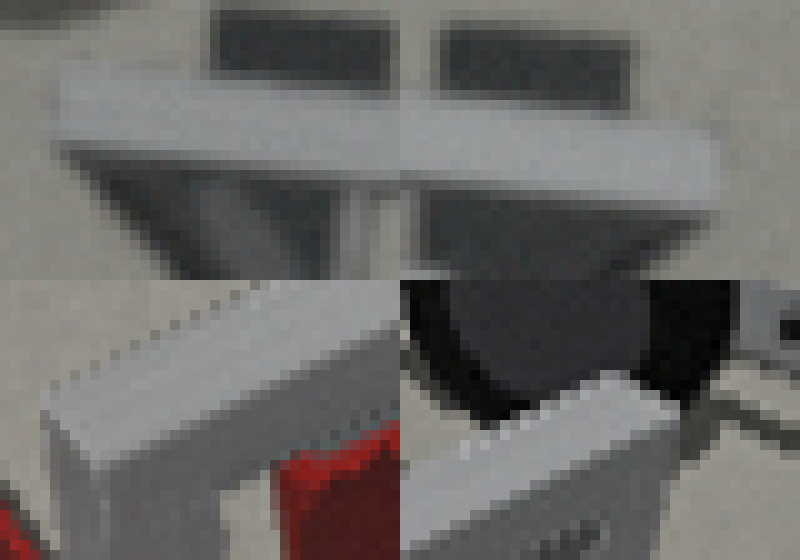

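View pics/hk.png

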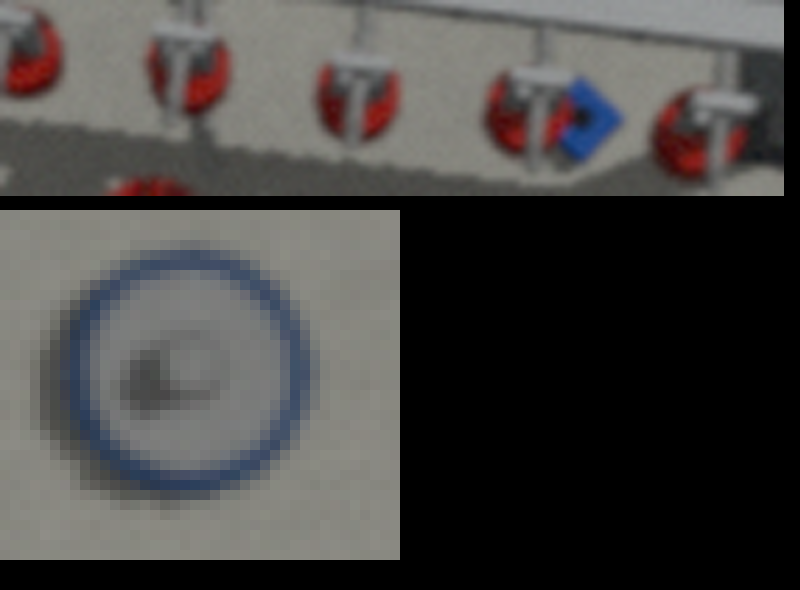

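```bash
python3 - <<'E'
from h import *
t=np.array([[191,141.2],[191,149.3],[411.7,168],[411.5,175.8]])-.5
P=onz("top",t,0.2345);print(P.round(4), np.linalg.norm(P[0]-P[2]),np.linalg.norm(P[0]-P[1]))
s=np.array([[194.3,263],[199.3,268.8],[413,163.5],[406.5,159.2]])-.5
S=onz("scene",s,0.2345);print(S.round(4),np.linalg.norm(S[1]-S[2]),np.linalg.norm(S[0]-S[1]))
for Q in(P,S): print("centre",Q.mean(0))
print("gauge",onz("top",[[308.4,245.7]],.02),onz("top",[[309,245]],.046))
E
```

```text
[[ 0.7071  0.2316  0.2345]
 [ 0.6885  0.2312  0.2345]
 [ 0.6418 -0.2603  0.2345]
 [ 0.6243 -0.2593  0.2345]] 0.4962795169202802 0.0186394519698584
[[ 0.6233 -0.2602  0.2345]
 [ 0.6388 -0.2621  0.2345]
 [ 0.705   0.2332  0.2345]
 [ 0.6862  0.2382  0.2345]] 0.49972446567722295 0.015599536738997232
centre [ 0.66543029 -0.01418745  0.2345    ]
centre [ 0.66331922 -0.01272096  0.2345    ]
gauge [[ 0.48060157 -0.0342504   0.02      ]] [[ 0.48112071 -0.03543366  0.046     ]]
```

Call:
drive_tool --increments '[{"dz":-0.04,"rz":8.5},{"dz":-0.07,"rz":17},{"dz":-0.07,"rz":25},{"dz":-0.07,"rz":26.3,"grip":80},{"dz":-0.07,"rz":26.3,"grip":80}]'

```text
schema error: expected keys dx, dy, dz, rx, ry, rz, grip
```

```bash
cat >> h.py <<'E'
TH=np.radians(-7.6); RC=np.array([.6645,-.0135])
UX=np.array([np.cos(TH),np.sin(TH)]);UY=np.array([-np.sin(TH),np.cos(TH)])
def rack(x,y): return RC+x*UX+y*UY
def torack(p): d=np.array(p)[:2]-RC; return np.array([d@UX,d@UY])
def go(xy,z=None,name=""):
    s=sense(); M=R.from_rotvec(s["ee_rot"]).as_matrix(); p=np.array(s["position"])
    d=M.T@(np.r_[xy,p[2] if z is None else z]-p)
    print(name,"t=%.2f"%s["clock"],"shift mm",(d*1e3).round(1))
def st():
    s=sense(); M=R.from_rotvec(s["ee_rot"]).as_matrix()
    print("t=%.2f"%s["clock"],"pos",s["position"].round(4),"rack",torack(s["position"]).round(4),"yaw %.2f"%np.degrees(np.arctan2(M[1,0],M[0,0])),"tilt",(M[:2,2]).round(4),"F",s["force"].round(1),"w %.4f"%s["gripper_width"])
E
python3 - <<'E'
from h import *
st(); go(rack(-.035,-.180),.305,"hook-180")
E
```

```text
t=0.15 pos [ 0.2084 -0.6152  0.2385] rack [-0.3725 -0.6568] yaw 18.72 tilt [-0.0006  0.0013] F [-0.3 -0.3  0.2] w 0.0853
hook-180 t=0.15 shift mm [ 513.9 -277.8  -66.1]
```

Call:
drive_tool --increments '[{"dx":0,"dy":0,"dz":-0.04,"rx":0,"ry":0,"rz":8.5,"grip":0},{"dx":0,"dy":0,"dz":-0.07,"rx":0,"ry":0,"rz":17,"grip":0},{"dx":0.03,"dy":-0.02,"dz":-0.07,"rx":0,"ry":0,"rz":25,"grip":60},{"dx":0.07,"dy":-0.04,"dz":-0.07,"rx":0,"ry":0,"rz":26.3,"grip":60},{"dx":0.07,"dy":-0.04,"dz":-0.07,"rx":0,"ry":0,"rz":26.3,"grip":80}]'

```text
clock: 0.65
position: [0.2684, -0.5504, 0.3094]
ee_rot: [-3.133, 0.193, -0.005]
force: [0.1, 0.0, 1.2]
gripper_width: 0.0585
```

```bash
python3 - <<'E'
from h import *
st(); go(rack(-.035,-.180),.305,"hook-180")
E
```

```text
t=0.65 pos [ 0.2684 -0.5504  0.3094] rack [-0.3217 -0.5846] yaw -7.05 tilt [0.0033 0.0028] F [0.1 0.  1.2] w 0.0585
hook-180 t=0.65 shift mm [ 290.5 -401.8    6.5]
```

Call:
drive_tool --increments '[{"dx":0.029,"dy":-0.04,"dz":0,"rx":0,"ry":0,"rz":0,"grip":80},{"dx":0.058,"dy":-0.08,"dz":0,"rx":0,"ry":0,"rz":0,"grip":80},{"dx":0.087,"dy":-0.12,"dz":0,"rx":0,"ry":0,"rz":0,"grip":80},{"dx":0.116,"dy":-0.16,"dz":0,"rx":0,"ry":0,"rz":0,"grip":80},{"dx":0.145,"dy":-0.2,"dz":0,"rx":0,"ry":0,"rz":0,"grip":80}]'

```text
clock: 1.15
position: [0.433, -0.3747, 0.3092]
ee_rot: [3.135, -0.208, -0.0]
force: [0.5, -0.0, -0.4]
gripper_width: 0.0585
```

Call:
drive_tool --increments '[{"dx":0.022,"dy":-0.04,"dz":0,"rx":0,"ry":0,"rz":0,"grip":80},{"dx":0.043,"dy":-0.08,"dz":0,"rx":0,"ry":0,"rz":0,"grip":80},{"dx":0.063,"dy":-0.12,"dz":0,"rx":0,"ry":0,"rz":0,"grip":80},{"dx":0.083,"dy":-0.16,"dz":0,"rx":0,"ry":0,"rz":0,"grip":80},{"dx":0.083,"dy":-0.2,"dz":0,"rx":0,"ry":0,"rz":0,"grip":80}]'

```text
clock: 1.65
position: [0.5428, -0.187, 0.3087]
ee_rot: [-3.134, 0.205, -0.001]
force: [-0.3, -0.9, -0.3]
gripper_width: 0.0587
```

```bash
python3 - <<'E'
from h import *
camera("top")
st(); go(rack(-.035,-.180),.305,"hook-180")
s=sense(); im=camera("wrist"); cv2.imwrite("pics/w1.png",im[...,::-1]); print(s["position"])
# predicted points
for y in(-.18,-.108): print(proj("wrist",[np.r_[rack(-.072,y),.237],np.r_[rack(-.035,y),.238],np.r_[rack(-.01,y),.2345]],s).round(0).tolist())
E
```

```text
t=1.70 pos [ 0.5432 -0.1783  0.3089] rack [-0.0984 -0.1794] yaw -6.96 tilt [0.0002 0.0055] F [ 0.4  6.7 -0.6] w 0.0586
hook-180 t=1.70 shift mm [63.4  1.3  3.8]
[ 0.5432172  -0.17830969  0.30885675]
[[279.0, 195.0], [280.0, 135.0], [281.0, 90.0]]
[[165.0, 193.0], [158.0, 133.0], [156.0, 88.0]]
```

View pics/w1.png

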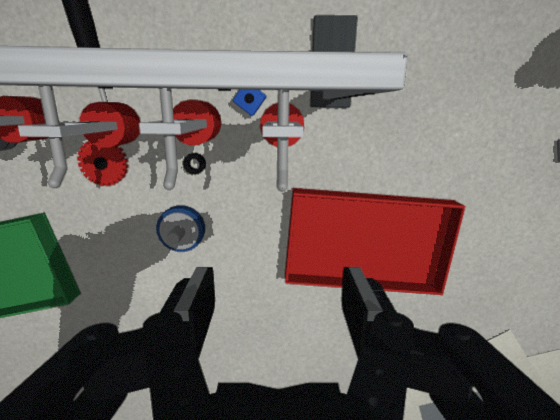

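Call:
drive_tool --increments '[{"dx":0.04,"dy":0,"dz":0,"rx":0,"ry":0,"rz":0.5,"grip":80},{"dx":0.04,"dy":0,"dz":0,"rx":0,"ry":0,"rz":0.5,"grip":80},{"dx":0.04,"dy":0,"dz":0,"rx":0,"ry":0,"rz":0.5,"grip":80},{"dx":0.04,"dy":0,"dz":0,"rx":0,"ry":0,"rz":0.5,"grip":80},{"dx":0.04,"dy":0,"dz":0,"rx":0,"ry":0,"rz":0.5,"grip":80}]'

```text
clock: 2.25
position: [0.5797, -0.1947, 0.3094]
ee_rot: [3.133, -0.223, -0.0]
force: [0.3, -0.6, -0.8]
gripper_width: 0.0586
```

```bash
python3 - <<'E'
from h import *
st(); go(rack(-.035,-.180),.305,"hook-180")
s=sense(); im=camera("wrist"); cv2.imwrite("pics/w2.png",im[...,::-1]); print(s["position"])
for y in(-.18,-.108): print(proj("wrist",[np.r_[rack(-.072,y),.237],np.r_[rack(-.035,y),.238],np.r_[rack(-.01,y),.2345]],s).round(0).tolist())
print(proj("wrist",[[.481,-.035,.046],[.4805,-.0345,.02]],s))
E
```

```text
t=2.25 pos [ 0.5797 -0.1947  0.3094] rack [-0.0601 -0.1908] yaw -8.13 tilt [-0.0003 -0.0003] F [ 0.3 -0.6 -0.8] w 0.0586
hook-180 t=2.25 shift mm [ 25.  -11.    4.4]
[ 0.57971061 -0.19467624  0.30942199]
[[261.0, 251.0], [260.0, 197.0], [259.0, 157.0]]
[[153.0, 252.0], [145.0, 198.0], [142.0, 157.0]]
[[166.39051533 267.72433583]
 [172.08645105 259.49106855]]
```

View pics/w2.png

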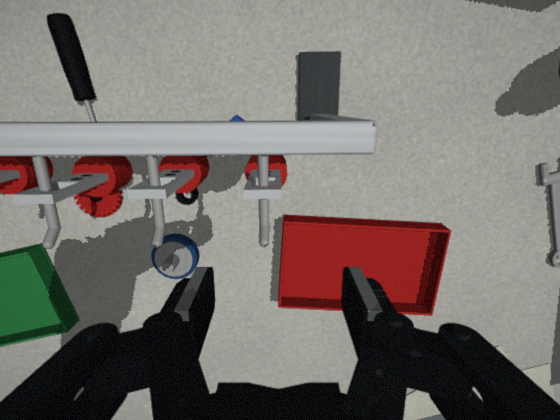

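```bash
python3 - <<'E'
from h import *
im=cv2.imread("pics/w2.png");
a=cv2.resize(im[165:255,225:305],None,fx=5,fy=5,interpolation=cv2.INTER_NEAREST)
b=cv2.resize(im[225:285,145:205],None,fx=6.6,fy=6.6,interpolation=cv2.INTER_NEAREST)
o=np.zeros((450,800,3),np.uint8);o[:,:400]=a;o[:396,400:796]=b
cv2.imwrite("pics/w2z.png",o)
E
```

```text
(no output)
```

View pics/w2z.png

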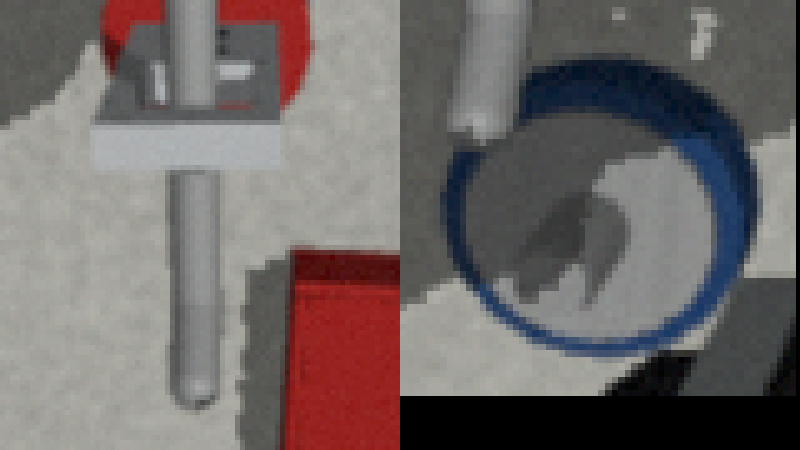

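```bash
python3 - <<'E'
from h import *
p=onz("wrist",[[261.9,193.5]],.238)[0]; print(p,torack(p)); 
go(p[:2],.212)
E
```

```text
[ 0.60840432 -0.18889497  0.238     ] [-0.0324058  -0.18127323]
 t=2.30 shift mm [27.4 -9.7 97.6]
```

Call:
drive_tool --increments '[{"dx":0.027,"dy":-0.01,"dz":0,"rx":0,"ry":0,"rz":-0.5,"grip":80},{"dx":0.027,"dy":-0.01,"dz":0,"rx":0,"ry":0,"rz":-0.5,"grip":80},{"dx":0.027,"dy":-0.01,"dz":0.02,"rx":0,"ry":0,"rz":-0.5,"grip":80},{"dx":0.027,"dy":-0.01,"dz":0.05,"rx":0,"ry":0,"rz":-0.5,"grip":80},{"dx":0.027,"dy":-0.01,"dz":0.05,"rx":0,"ry":0,"rz":-0.5,"grip":80}]'

```text
clock: 2.8
position: [0.6056, -0.1878, 0.2555]
ee_rot: [-3.133, 0.208, 0.012]
force: [-1.2, 0.1, -0.5]
gripper_width: 0.0588
```

```bash
python3 - <<'E'
from h import *
st(); go([ 0.6084, -0.1889],.212)
s=sense(); im=camera("wrist"); cv2.imwrite("pics/w3.png",im[...,::-1])
E
```

```text
t=2.80 pos [ 0.6056 -0.1878  0.2555] rack [-0.0353 -0.1806] yaw -7.60 tilt [-0.0077  0.0017] F [-1.2  0.1 -0.5] w 0.0588
 t=2.80 shift mm [ 3.3  0.7 43.4]
```

View pics/w3.png

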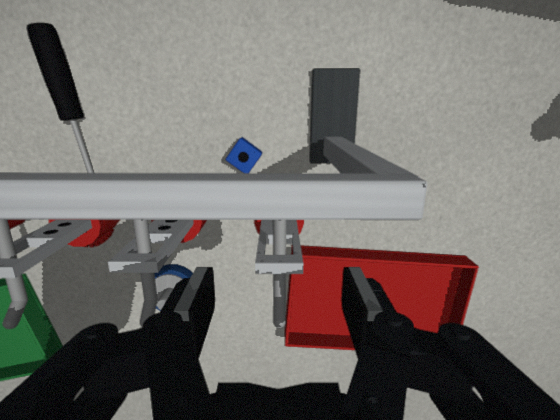

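Call:
drive_tool --increments '[{"dx":0.001,"dy":0,"dz":0.02,"rx":0,"ry":0,"rz":0,"grip":80},{"dx":0.001,"dy":0,"dz":0.042,"rx":0,"ry":0,"rz":0,"grip":80},{"dx":0.001,"dy":0,"dz":0.042,"rx":0,"ry":0,"rz":0,"grip":80},{"dx":0.001,"dy":0,"dz":0.042,"rx":0,"ry":0,"rz":0,"grip":120},{"dx":0.001,"dy":0,"dz":0.042,"rx":0,"ry":0,"rz":0,"grip":255}]'

```text
clock: 3.35
position: [0.6106, -0.1885, 0.2195]
ee_rot: [3.134, -0.208, 0.005]
force: [0.6, 0.2, 0.8]
gripper_width: 0.0318
```

Call:
drive_tool --increments '[{"dx":0,"dy":0,"dz":0,"rx":0,"ry":0,"rz":0,"grip":255},{"dx":0,"dy":0,"dz":0,"rx":0,"ry":0,"rz":0,"grip":255},{"dx":0,"dy":0,"dz":0,"rx":0,"ry":0,"rz":0,"grip":255},{"dx":0,"dy":0,"dz":0,"rx":0,"ry":0,"rz":0,"grip":255},{"dx":0,"dy":0,"dz":0,"rx":0,"ry":0,"rz":0,"grip":255}]'

```text
clock: 3.85
position: [0.6107, -0.1882, 0.2193]
ee_rot: [3.134, -0.208, 0.005]
force: [-0.3, 0.5, 7.2]
gripper_width: 0.023
```

```bash
python3 - <<'E'
from h import *
st(); 
s=sense(); im=camera("wrist"); cv2.imwrite("pics/w4.png",im[...,::-1])
E
```

```text
t=3.85 pos [ 0.6107 -0.1882  0.2193] rack [-0.0302 -0.1803] yaw -7.58 tilt [ 0.0032 -0.0008] F [-0.3  0.5  7.2] w 0.0230
```

View pics/w4.png

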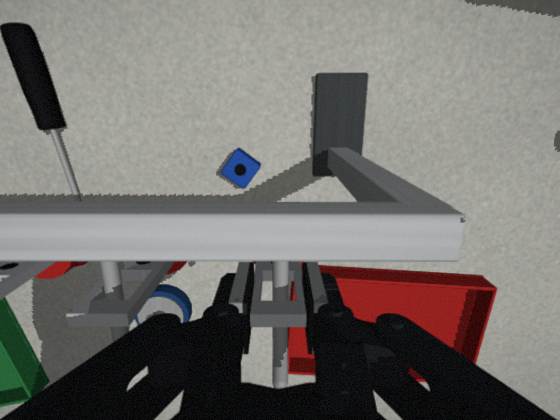

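Call:
drive_tool --increments '[{"dx":0,"dy":0,"dz":-0.008,"rx":0,"ry":0,"rz":0,"grip":255},{"dx":0,"dy":0,"dz":-0.015,"rx":0,"ry":0,"rz":0,"grip":255},{"dx":0,"dy":0,"dz":-0.015,"rx":0,"ry":0,"rz":0,"grip":255},{"dx":0,"dy":0,"dz":-0.015,"rx":0,"ry":0,"rz":0,"grip":255},{"dx":0,"dy":0,"dz":-0.015,"rx":0,"ry":0,"rz":0,"grip":255}]'

```text
clock: 4.4
position: [0.6094, -0.1881, 0.2319]
ee_rot: [-3.135, 0.208, 0.001]
force: [0.2, -0.7, -1.3]
gripper_width: 0.0227
```

```bash
python3 - <<'E'
from h import *
st(); 
s=sense(); im=camera("scene"); cv2.imwrite("pics/s5.png",cv2.resize(im[140:390,180:430,::-1],None,fx=2.4,fy=2.4))
E
```

```text
t=4.40 pos [ 0.6094 -0.1881  0.2319] rack [-0.0316 -0.1804] yaw -7.58 tilt [-0.0007  0.0001] F [ 0.2 -0.7 -1.3] w 0.0227
```

View pics/s5.png

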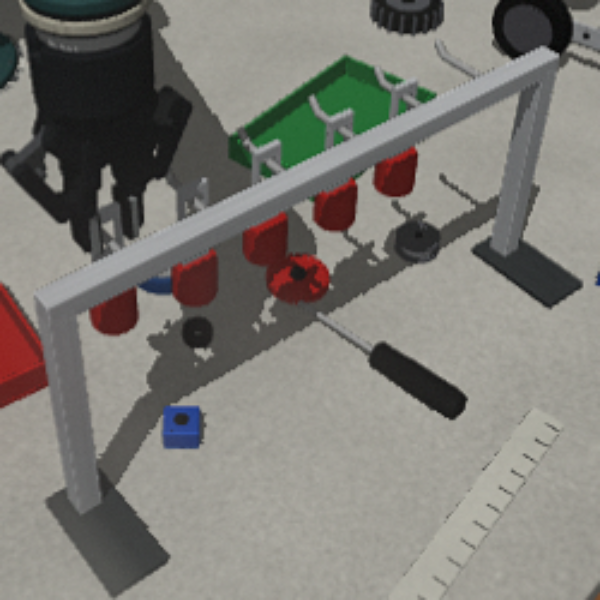

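Call:
drive_tool --increments '[{"dx":0,"dy":0,"dz":-0.002,"rx":0,"ry":0,"rz":0,"grip":255},{"dx":-0.02,"dy":0,"dz":-0.002,"rx":0,"ry":0,"rz":0,"grip":255},{"dx":-0.04,"dy":0,"dz":-0.002,"rx":0,"ry":0,"rz":0,"grip":255},{"dx":-0.06,"dy":0,"dz":-0.002,"rx":0,"ry":0,"rz":0,"grip":255},{"dx":-0.063,"dy":0,"dz":-0.002,"rx":0,"ry":0,"rz":0,"grip":255}]'

```text
clock: 4.95
position: [0.5453, -0.1798, 0.2343]
ee_rot: [3.134, -0.209, -0.002]
force: [0.8, -0.5, -0.1]
gripper_width: 0.0224
```

```bash
python3 - <<'E'
from h import *
st(); go([.481,-.035],name="gauge")
s=sense(); im=camera("wrist"); cv2.imwrite("pics/w5.png",im[...,::-1])
E
```

```text
t=4.95 pos [ 0.5453 -0.1798  0.2343] rack [-0.0961 -0.1806] yaw -7.61 tilt [-0.0015 -0.0001] F [ 0.8 -0.5 -0.1] w 0.0224
gauge t=4.95 shift mm [-8.29e+01 -1.35e+02  1.00e-01]
```

View pics/w5.png

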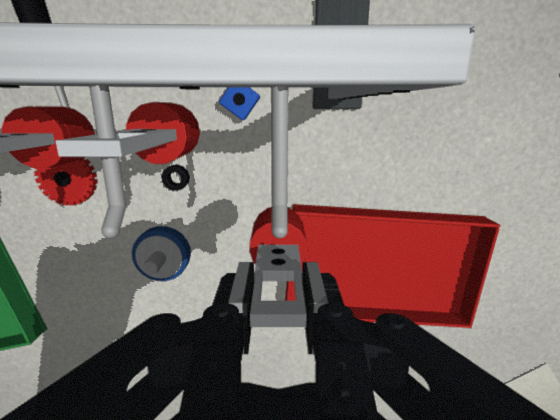

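Call:
drive_tool --increments '[{"dx":-0.025,"dy":-0.03,"dz":0,"rx":0,"ry":0,"rz":0,"grip":255},{"dx":-0.05,"dy":-0.065,"dz":0,"rx":0,"ry":0,"rz":0,"grip":255},{"dx":-0.075,"dy":-0.1,"dz":0,"rx":0,"ry":0,"rz":0,"grip":255},{"dx":-0.083,"dy":-0.135,"dz":0.02,"rx":0,"ry":0,"rz":0,"grip":255},{"dx":-0.083,"dy":-0.135,"dz":0.04,"rx":0,"ry":0,"rz":0,"grip":255}]'

```text
clock: 5.5
position: [0.4837, -0.0296, 0.195]
ee_rot: [-3.133, 0.195, -0.005]
force: [1.4, -0.3, -0.7]
gripper_width: 0.0225
```

Call:
drive_tool --increments '[{"dx":0,"dy":0,"dz":0.01,"rx":0,"ry":0,"rz":0,"grip":255},{"dx":0,"dy":0,"dz":0.01,"rx":0,"ry":0,"rz":0,"grip":255},{"dx":0,"dy":0,"dz":0.01,"rx":0,"ry":0,"rz":0,"grip":255}]'

```text
clock: 5.8
position: [0.4835, -0.0359, 0.1846]
ee_rot: [3.134, -0.21, 0.001]
force: [-0.4, 0.8, -0.9]
gripper_width: 0.0224
```

```bash
python3 - <<'E'
from h import *
st(); go([.481,-.035],name="gauge")
s=sense(); im=camera("wrist"); cv2.imwrite("pics/w6.png",im[...,::-1])
im=camera("scene"); cv2.imwrite("pics/s6.png",cv2.resize(im[140:340,180:400,::-1],None,fx=3,fy=3))
E
```

```text
t=5.80 pos [ 0.4835 -0.0359  0.1846] rack [-0.1764 -0.0461] yaw -7.67 tilt [ 0.0005 -0.0001] F [-0.4  0.8 -0.9] w 0.0224
gauge t=5.80 shift mm [-2.6 -0.5 -0. ]
```

View pics/w6.png

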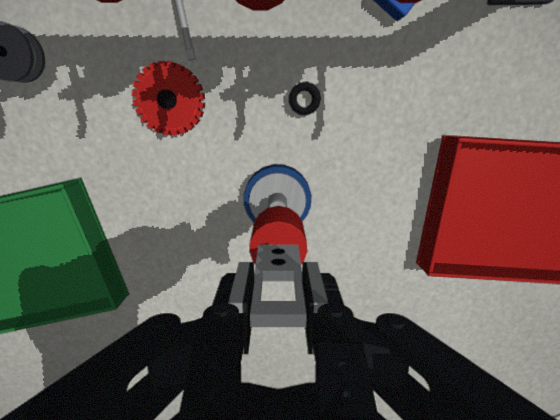

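View pics/s6.png

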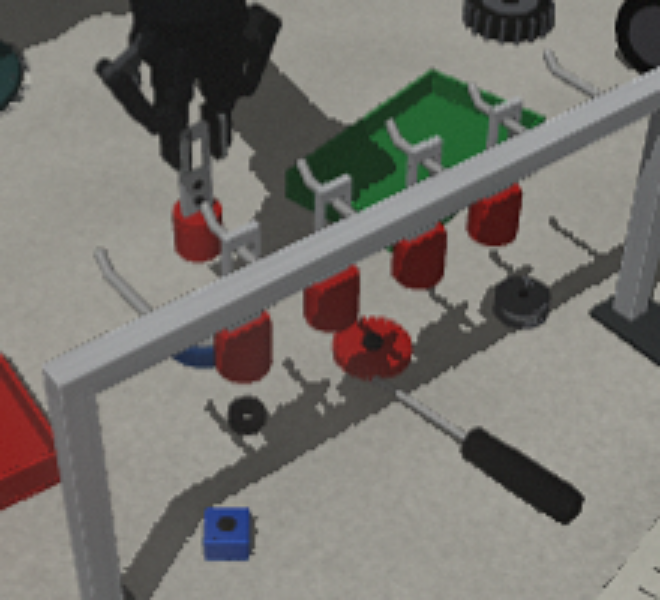

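```bash
cat >> h.py <<'E'
from scipy.optimize import least_squares
def circ(P,r):
    P=P[:,:2]; c0=P.mean(0)-UX*r*.7
    f=least_squares(lambda c:np.linalg.norm(P-c,axis=1)-r,c0,loss="soft_l1",f_scale=.0005)
    return f.x,np.sqrt(np.mean(f.fun**2))
def toparc(m,n,frac):
    "topmost mask pixel edge per column"
    cols=np.where(m.any(0))[0]; a,b=cols[0],cols[-1]; k=int((b-a)*(1-frac)/2)
    return np.array([[c,np.argmax(m[:,c])-.5] for c in range(a+k,b-k+1)],float)
def meas(im,s,zu,roi=(190,150,380,262)):
    sub=np.zeros(im.shape[:2],np.uint8); sub[roi[1]:roi[3],roi[0]:roi[2]]=1
    out={}
    b=[q for q in blobs(mask(im,"red")*sub,200)]
    b=min(b,key=lambda q:abs(q[1][0]-278)); print("red",b[0],b[2])
    a=toparc(b[3],"wrist",.8); out["foot"]=circ(onz("wrist",a,zu,s),.018)
    b=max(blobs(mask(im,"blue")*sub,30),key=lambda q:q[0]); print("blue",b[0],b[2])
    a=toparc(b[3],"wrist",.7); out["base"]=circ(onz("wrist",a,0,s),.032)
    for k,v in out.items(): print(k,v[0].round(4),"rms %.5f"%v[1])
    M=R.from_rotvec(s["ee_rot"]).as_matrix()
    d=np.r_[out["base"][0]-out["foot"][0],0]; print("base-foot in tool mm",(M.T@d*1e3).round(2), "foot rel tcp",(M.T@np.r_[out["foot"][0]-s["position"][:2],0]*1e3).round(2))
E
python3 - <<'E'
from h import *
s=sense(); im=cv2.imread("pics/w6.png")[...,::-1].copy()
meas(im,s,.0953)
for p in onz("wrist",[[277.5,199]],.046,s): print("pin?",p)
k=im[150:270,220:340,::-1]; cv2.imwrite("pics/w6z.png",cv2.resize(k,None,fx=5,fy=5,interpolation=cv2.INTER_NEAREST))
E
```

```text
red 1887 [250, 206, 57, 56]
blue 832 [244, 165, 67, 57]
foot [ 0.4795 -0.0357] rms 0.00028
base [ 0.4791 -0.0353] rms 0.00043
base-foot in tool mm [-0.43 -0.31 -0.  ] foot rel tcp [-4.08  0.43 -0.01]
pin? [ 0.48951437 -0.03676105  0.046     ]
```

View pics/w6z.png

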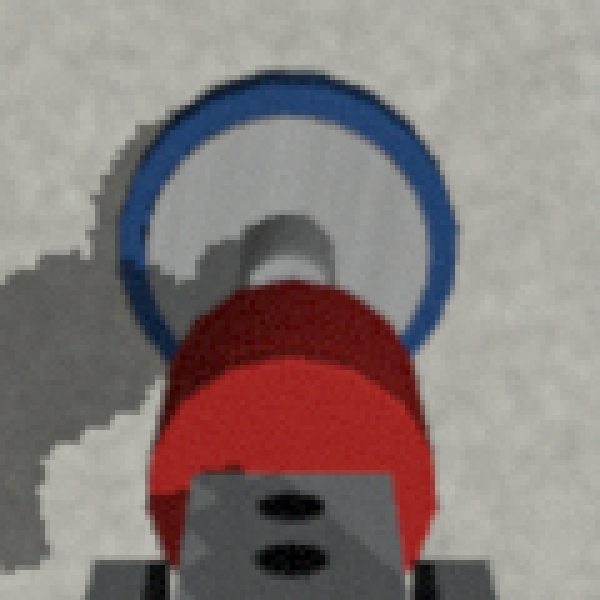

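Call:
drive_tool --increments '[{"dx":0,"dy":0,"dz":0.02,"rx":0,"ry":0,"rz":0,"grip":255},{"dx":0,"dy":0,"dz":0.042,"rx":0,"ry":0,"rz":0,"grip":255},{"dx":0,"dy":0,"dz":0.042,"rx":0,"ry":0,"rz":0,"grip":255},{"dx":0,"dy":0,"dz":0.042,"rx":0,"ry":0,"rz":0,"grip":255}]'

```text
clock: 6.3
position: [0.4831, -0.0353, 0.1429]
ee_rot: [-3.135, 0.209, -0.001]
force: [0.8, -0.0, 0.3]
gripper_width: 0.0224
```

```bash
python3 - <<'E'
from h import *
st(); s=sense(); im=camera("wrist"); cv2.imwrite("pics/w7.png",im[...,::-1])
meas(im,s,.0953-(.1846-s["position"][2]))
E
```

```text
t=6.30 pos [ 0.4831 -0.0353  0.1429] rack [-0.1769 -0.0456] yaw -7.62 tilt [ 0.0004 -0.    ] F [ 0.8 -0.   0.3] w 0.0224
red 1897 [250, 206, 57, 56]
blue 1093 [239, 172, 78, 64]
foot [ 0.4792 -0.0352] rms 0.00033
base [ 0.4786 -0.0359] rms 0.00050
base-foot in tool mm [-0.44  0.83 -0.  ] foot rel tcp [-3.94  0.33 -0.  ]
```

View pics/w7.png

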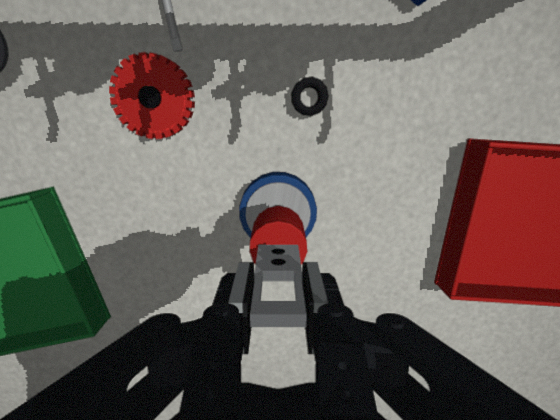

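Call:
drive_tool --increments '[{"dx":-0.0004,"dy":0.0003,"dz":0.004,"rx":0,"ry":0,"rz":0,"grip":255},{"dx":-0.0004,"dy":0.0003,"dz":0.007,"rx":0,"ry":0,"rz":0,"grip":255},{"dx":-0.0004,"dy":0.0003,"dz":0.01,"rx":0,"ry":0,"rz":0,"grip":255},{"dx":-0.0004,"dy":0.0003,"dz":0.012,"rx":0,"ry":0,"rz":0,"grip":255},{"dx":-0.0004,"dy":0.0003,"dz":0.012,"rx":0,"ry":0,"rz":0,"grip":255}]'

```text
clock: 6.85
position: [0.4856, -0.0356, 0.135]
ee_rot: [3.133, -0.208, 0.011]
force: [-4.3, -0.3, 35.6]
gripper_width: 0.0226
```

Call:
drive_tool --increments '[{"dx":0,"dy":0,"dz":-0.003,"rx":0,"ry":0,"rz":0,"grip":255},{"dx":0,"dy":0,"dz":-0.003,"rx":0,"ry":0,"rz":0,"grip":255}]'

```text
clock: 7.05
position: [0.484, -0.0355, 0.1354]
ee_rot: [3.134, -0.208, 0.007]
force: [-0.7, -0.6, 12.5]
gripper_width: 0.0222
```

```bash
python3 - <<'E'
from h import *
st(); s=sense(); im=camera("wrist"); cv2.imwrite("pics/w8.png",im[...,::-1])
meas(im,s,.046)
k=im[150:270,220:340,::-1]; cv2.imwrite("pics/w8z.png",cv2.resize(k,None,fx=5,fy=5,interpolation=cv2.INTER_NEAREST))
im=camera("scene"); cv2.imwrite("pics/s8.png",cv2.resize(im[190:280,200:300,::-1],None,fx=6,fy=6,interpolation=cv2.INTER_NEAREST))
E
```

```text
t=7.05 pos [ 0.484  -0.0355  0.1354] rack [-0.176  -0.0456] yaw -7.58 tilt [ 0.0043 -0.0008] F [-0.7 -0.6 12.5] w 0.0222
red 1858 [250, 208, 57, 54]
blue 1164 [238, 176, 80, 65]
foot [ 0.4795 -0.0354] rms 0.00032
base [ 0.4786 -0.036 ] rms 0.00047
base-foot in tool mm [-0.75  0.71 -0.  ] foot rel tcp [-4.5   0.53 -0.02]
```

View pics/w8z.png

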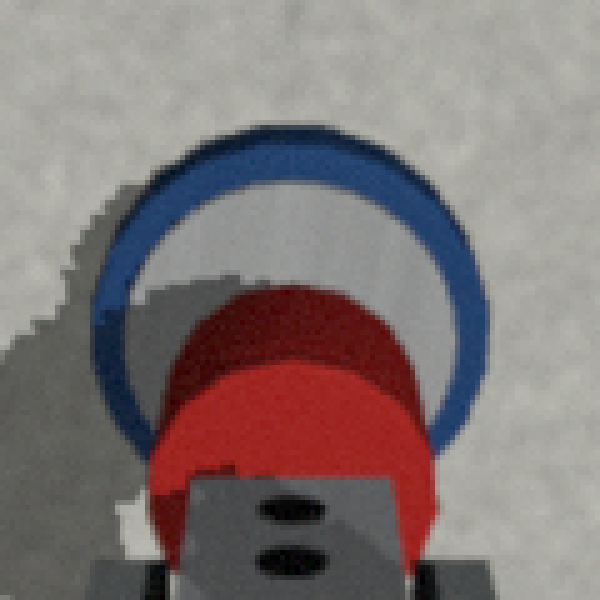

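View pics/s8.png

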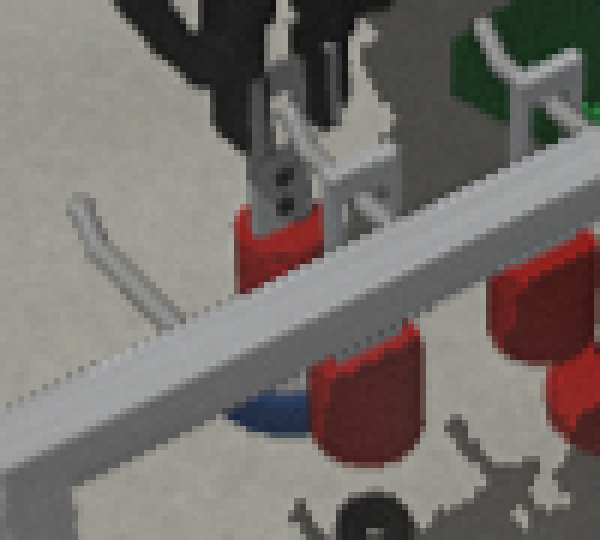

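Call:
drive_tool --increments '[{"dx":0,"dy":0,"dz":-0.03,"rx":0,"ry":0,"rz":0,"grip":255},{"dx":0,"dy":0,"dz":-0.07,"rx":0,"ry":0,"rz":0,"grip":255},{"dx":0,"dy":0.04,"dz":-0.09,"rx":0,"ry":0,"rz":0,"grip":255},{"dx":0,"dy":0.08,"dz":-0.09,"rx":0,"ry":0,"rz":0,"grip":255},{"dx":0,"dy":0.12,"dz":-0.09,"rx":0,"ry":0,"rz":0,"grip":255}]'

```text
clock: 7.65
position: [0.4667, -0.1556, 0.2245]
ee_rot: [3.134, -0.206, 0.004]
force: [-0.1, -0.6, -0.7]
gripper_width: 0.0222
```

```bash
cat >> h.py <<'E'
def spot(col,v,u=0,im=None,foot=(-.004,.0004)):
    im=camera("top") if im is None else im
    c,wh,a=tray(im,col); print(col,c.round(4),np.round(wh,3),"yaw %.1f"%a)
    a=np.radians(a); t=c+v*np.array([-np.sin(a),np.cos(a)])+u*np.array([np.cos(a),np.sin(a)])
    print("foot target",t.round(4)); return t-foot[0]*UX+foot[1]*UY
E
python3 - <<'E'
from h import *
st(); im=camera("top"); cv2.imwrite("pics/t9.png",im[...,::-1])
print(tray(im,"green"))
go(spot("red",-.065,im=im),.25)
E
```

```text
t=7.65 pos [ 0.4667 -0.1556  0.2245] rack [-0.1773 -0.167 ] yaw -7.52 tilt [ 0.0026 -0.0011] F [-0.1 -0.6 -0.7] w 0.0222
(array([0.44863227, 0.25175059]), (0.12709851562976837, 0.21956945955753326), 5.232494831085205)
red [ 0.4195 -0.3477] [0.092 0.127] yaw 78.4
foot target [ 0.4832 -0.3608]
 t=7.70 shift mm [ 49.8 192.6 -25.1]
```

View pics/t9.png

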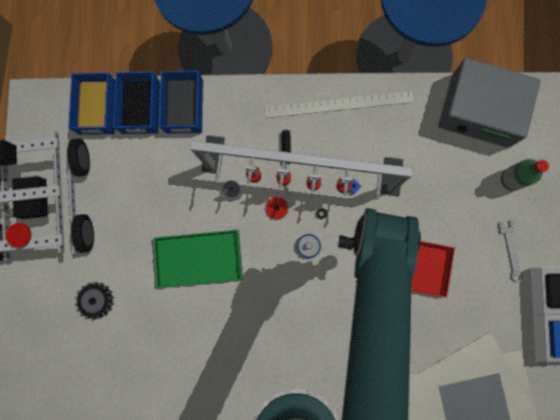

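```bash
cat >> h.py <<'E'
def spot2(c,adeg,v,u=0,foot=(-.004,.0004)):
    a=np.radians(adeg); t=np.array(c)+v*np.array([-np.sin(a),np.cos(a)])+u*np.array([np.cos(a),np.sin(a)])
    return t-foot[0]*UX+foot[1]*UY
E
python3 - <<'E'
from h import *
go(spot2((.4324,-.2851),-11.4,-.065),.2245)
E
```

```text
t=7.70 shift mm [-14.9 189.5   0.3]
```

Call:
drive_tool --increments '[{"dx":-0.005,"dy":0.048,"dz":0,"rx":0,"ry":0,"rz":0,"grip":255},{"dx":-0.01,"dy":0.096,"dz":0,"rx":0,"ry":0,"rz":0,"grip":255},{"dx":-0.015,"dy":0.144,"dz":0,"rx":0,"ry":0,"rz":0,"grip":255},{"dx":-0.015,"dy":0.19,"dz":0,"rx":0,"ry":0,"rz":0,"grip":255},{"dx":-0.015,"dy":0.19,"dz":0.01,"rx":0,"ry":0,"rz":0,"grip":255}]'

```text
clock: 8.2
position: [0.4246, -0.3483, 0.2142]
ee_rot: [3.128, -0.223, 0.003]
force: [-1.4, -0.2, -0.7]
gripper_width: 0.0225
```

Call:
drive_tool --increments '[{"dx":0,"dy":0,"dz":0.03,"rx":0,"ry":0,"rz":0,"grip":255},{"dx":0,"dy":0,"dz":0.06,"rx":0,"ry":0,"rz":0,"grip":255},{"dx":0,"dy":0,"dz":0.08,"rx":0,"ry":0,"rz":0,"grip":255},{"dx":0,"dy":0,"dz":0.08,"rx":0,"ry":0,"rz":0,"grip":255}]'

```text
clock: 8.6
position: [0.4249, -0.3386, 0.1303]
ee_rot: [-3.131, 0.207, 0.008]
force: [-0.5, -0.2, -0.6]
gripper_width: 0.0223
```

```bash
python3 - <<'E'
from h import *
st();go(spot2((.4324,-.2851),-11.4,-.065),.0935)
s=sense(); im=camera("wrist"); cv2.imwrite("pics/w10.png",im[...,::-1])
E
```

```text
t=8.60 pos [ 0.4249 -0.3386  0.1303] rack [-0.1945 -0.354 ] yaw -7.55 tilt [-0.0051  0.004 ] F [-0.5 -0.2 -0.6] w 0.0223
 t=8.60 shift mm [ 0.3 10.5 36.7]
```

View pics/w10.png

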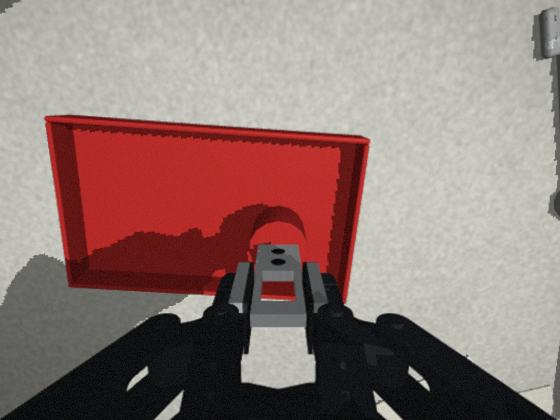

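Call:
drive_tool --increments '[{"dx":0,"dy":0.009,"dz":0.01,"rx":0,"ry":0,"rz":0,"grip":255},{"dx":0,"dy":0.009,"dz":0.025,"rx":0,"ry":0,"rz":0,"grip":255},{"dx":0,"dy":0.009,"dz":0.031,"rx":0,"ry":0,"rz":0,"grip":255},{"dx":0,"dy":0.009,"dz":0.034,"rx":0,"ry":0,"rz":0,"grip":255},{"dx":0,"dy":0.009,"dz":0.034,"rx":0,"ry":0,"rz":0,"grip":255}]'

```text
clock: 9.15
position: [0.4255, -0.3497, 0.0995]
ee_rot: [3.135, -0.208, 0.0]
force: [-0.1, 0.1, -0.3]
gripper_width: 0.0224
```

```bash
python3 - <<'E'
from h import *
st()
E
```

```text
t=9.15 pos [ 0.4255 -0.3497  0.0995] rack [-0.1924 -0.3649] yaw -7.58 tilt [ 0.0003 -0.0002] F [-0.1  0.1 -0.3] w 0.0224
```

Still no contact; creep down.

Call:
drive_tool --increments '[{"dx":0,"dy":0,"dz":0.002,"rx":0,"ry":0,"rz":0,"grip":255},{"dx":0,"dy":0,"dz":0.004,"rx":0,"ry":0,"rz":0,"grip":255},{"dx":0,"dy":0,"dz":0.006,"rx":0,"ry":0,"rz":0,"grip":255},{"dx":0,"dy":0,"dz":0.006,"rx":0,"ry":0,"rz":0,"grip":255}]'

```text
clock: 9.55
position: [0.4256, -0.3498, 0.0936]
ee_rot: [3.134, -0.208, 0.001]
force: [-0.6, -0.1, 2.3]
gripper_width: 0.0226
```

Call:
drive_tool --increments '[{"dx":0,"dy":0,"dz":0,"rx":0,"ry":0,"rz":0,"grip":160},{"dx":0,"dy":0,"dz":0,"rx":0,"ry":0,"rz":0,"grip":120},{"dx":0,"dy":0,"dz":0,"rx":0,"ry":0,"rz":0,"grip":110},{"dx":0,"dy":0,"dz":0,"rx":0,"ry":0,"rz":0,"grip":110},{"dx":0,"dy":0,"dz":-0.02,"rx":0,"ry":0,"rz":0,"grip":110}]'

```text
clock: 10.05
position: [0.4238, -0.3483, 0.1113]
ee_rot: [-3.132, 0.207, 0.007]
force: [-0.8, 0.2, 1.0]
gripper_width: 0.0487
```

Call:
drive_tool --increments '[{"dx":0,"dy":0,"dz":-0.05,"rx":0,"ry":0,"rz":0,"grip":110},{"dx":0,"dy":0,"dz":-0.1,"rx":0,"ry":0,"rz":0,"grip":110},{"dx":0,"dy":0,"dz":-0.15,"rx":0,"ry":0,"rz":0,"grip":110},{"dx":0,"dy":0,"dz":-0.19,"rx":0,"ry":0,"rz":0,"grip":100},{"dx":0,"dy":0,"dz":-0.19,"rx":0,"ry":0,"rz":0,"grip":90}]'

```text
clock: 10.55
position: [0.4279, -0.3513, 0.3099]
ee_rot: [3.128, -0.207, 0.016]
force: [0.0, 0.2, -0.0]
gripper_width: 0.0551
```

```bash
python3 - <<'E'
from h import *
st()
s=sense(); im=camera("wrist"); cv2.imwrite("pics/w11.png",im[...,::-1])
go(rack(-.0335,-.109),.305)
E
```

```text
t=10.55 pos [ 0.4279 -0.3513  0.3099] rack [-0.1899 -0.3662] yaw -7.58 tilt [ 0.0096 -0.0074] F [ 0.   0.2 -0. ] w 0.0551
 t=10.60 shift mm [ 157.9 -256.4    1.5]
```

View pics/w11.png

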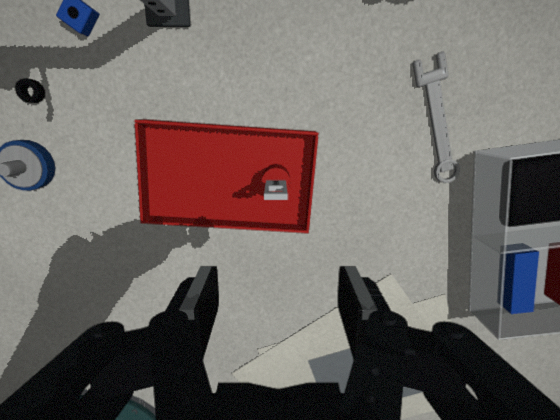

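Call:
drive_tool --increments '[{"dx":0.02,"dy":-0.04,"dz":0,"rx":0,"ry":0,"rz":0,"grip":90},{"dx":0.045,"dy":-0.08,"dz":0,"rx":0,"ry":0,"rz":0,"grip":90},{"dx":0.07,"dy":-0.12,"dz":0,"rx":0,"ry":0,"rz":0,"grip":90},{"dx":0.095,"dy":-0.16,"dz":0,"rx":0,"ry":0,"rz":0,"grip":90},{"dx":0.12,"dy":-0.2,"dz":0,"rx":0,"ry":0,"rz":0,"grip":80}]'

```text
clock: 11.1
position: [0.5708, -0.1654, 0.3015]
ee_rot: [-3.134, 0.208, 0.004]
force: [0.1, -0.9, 0.4]
gripper_width: 0.0588
```

Call:
drive_tool --increments '[{"dx":0.02,"dy":-0.04,"dz":0,"rx":0,"ry":0,"rz":0,"grip":80},{"dx":0.025,"dy":-0.055,"dz":0,"rx":0,"ry":0,"rz":0,"grip":80},{"dx":0.025,"dy":-0.055,"dz":0,"rx":0,"ry":0,"rz":0,"grip":80},{"dx":0.025,"dy":-0.055,"dz":0,"rx":0,"ry":0,"rz":0,"grip":80},{"dx":0.025,"dy":-0.055,"dz":0,"rx":0,"ry":0,"rz":0,"grip":80}]'

```text
clock: 11.6
position: [0.6016, -0.1185, 0.3027]
ee_rot: [3.133, -0.213, -0.002]
force: [-0.2, -0.7, -0.6]
gripper_width: 0.0585
```

```bash
python3 - <<'E'
from h import *
st()
s=sense(); im=camera("wrist"); cv2.imwrite("pics/w12.png",im[...,::-1])
go(rack(-.0335,-.109),.212)
E
```

```text
t=11.60 pos [ 0.6016 -0.1185  0.3027] rack [-0.0485 -0.1124] yaw -7.77 tilt [-0.0014 -0.0012] F [-0.2 -0.7 -0.6] w 0.0585
 t=11.65 shift mm [14.9 -3.4 91. ]
```

View pics/w12.png

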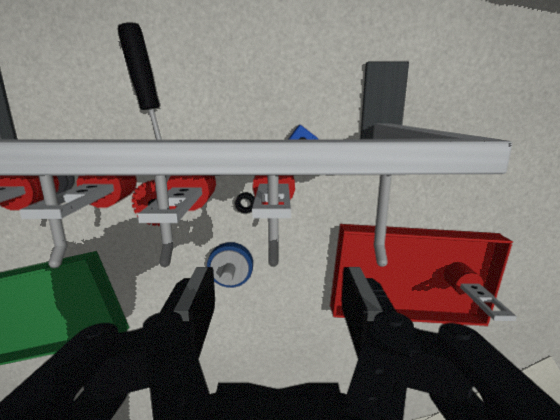

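```bash
python3 - <<'E'
from h import *
p=onz("wrist",[[271.5,212.5]],.238)[0]; print(torack(p)); go(p[:2],.212)
E
```

```text
[-0.03137404 -0.10878736]
 t=11.65 shift mm [17.  -3.6 91. ]
```

Call:
drive_tool --increments '[{"dx":0.016,"dy":-0.0035,"dz":0,"rx":0,"ry":0,"rz":0,"grip":80},{"dx":0.016,"dy":-0.0035,"dz":0.02,"rx":0,"ry":0,"rz":0,"grip":80},{"dx":0.016,"dy":-0.0035,"dz":0.055,"rx":0,"ry":0,"rz":0,"grip":80},{"dx":0.016,"dy":-0.0035,"dz":0.085,"rx":0,"ry":0,"rz":0,"grip":80},{"dx":0.016,"dy":-0.0035,"dz":0.09,"rx":0,"ry":0,"rz":0,"grip":80}]'

```text
clock: 12.15
position: [0.6161, -0.1161, 0.2095]
ee_rot: [3.134, -0.212, -0.011]
force: [-1.0, -0.4, -0.2]
gripper_width: 0.0584
```

Call:
drive_tool --increments '[{"dx":0,"dy":0,"dz":0,"rx":0,"ry":0,"rz":0,"grip":120},{"dx":0,"dy":0,"dz":0,"rx":0,"ry":0,"rz":0,"grip":255},{"dx":0,"dy":0,"dz":0,"rx":0,"ry":0,"rz":0,"grip":255},{"dx":0,"dy":0,"dz":0,"rx":0,"ry":0,"rz":0,"grip":255},{"dx":0,"dy":0,"dz":0,"rx":0,"ry":0,"rz":0,"grip":255}]'

```text
clock: 12.65
position: [0.6202, -0.115, 0.2153]
ee_rot: [3.134, -0.208, 0.006]
force: [0.4, -0.1, 6.0]
gripper_width: 0.0224
```

```bash
python3 - <<'E'
from h import *
st()
s=sense(); im=camera("wrist"); cv2.imwrite("pics/w13.png",im[...,::-1])
E
```

```text
t=12.65 pos [ 0.6202 -0.115   0.2153] rack [-0.0305 -0.1064] yaw -7.59 tilt [ 0.0036 -0.0011] F [ 0.4 -0.1  6. ] w 0.0224
```

View pics/w13.png

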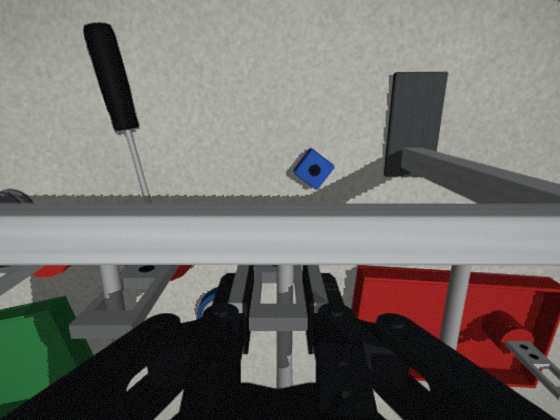

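Call:
drive_tool --increments '[{"dx":0,"dy":0.002,"dz":-0.009,"rx":0,"ry":0,"rz":0,"grip":255},{"dx":0,"dy":0.002,"dz":-0.016,"rx":0,"ry":0,"rz":0,"grip":255},{"dx":0,"dy":0.002,"dz":-0.0165,"rx":0,"ry":0,"rz":0,"grip":255},{"dx":0,"dy":0.002,"dz":-0.0165,"rx":0,"ry":0,"rz":0,"grip":255},{"dx":0,"dy":0.002,"dz":-0.0165,"rx":0,"ry":0,"rz":0,"grip":255}]'

```text
clock: 13.2
position: [0.6185, -0.1164, 0.2294]
ee_rot: [-3.135, 0.207, 0.001]
force: [0.2, 0.4, -0.9]
gripper_width: 0.0227
```

Call:
drive_tool --increments '[{"dx":-0.02,"dy":0,"dz":0,"rx":0,"ry":0,"rz":0,"grip":255},{"dx":-0.04,"dy":0,"dz":0,"rx":0,"ry":0,"rz":0,"grip":255},{"dx":-0.06,"dy":0,"dz":0,"rx":0,"ry":0,"rz":0,"grip":255},{"dx":-0.068,"dy":0,"dz":0,"rx":0,"ry":0,"rz":0,"grip":255},{"dx":-0.068,"dy":0,"dz":0,"rx":0,"ry":0,"rz":0,"grip":255}]'

```text
clock: 13.7
position: [0.5508, -0.1075, 0.2298]
ee_rot: [3.135, -0.208, -0.0]
force: [0.0, -0.4, 0.1]
gripper_width: 0.0226
```

```bash
python3 - <<'E'
from h import *
st(); go([.4831,-.0357],name="gauge")
E
```

```text
t=13.70 pos [ 0.5508 -0.1075  0.2298] rack [-0.1003 -0.1082] yaw -7.58 tilt [-0.0003 -0.0002] F [ 0.  -0.4  0.1] w 0.0226
gauge t=13.70 shift mm [-76.6 -62.3   0. ]
```

Call:
drive_tool --increments '[{"dx":-0.035,"dy":-0.03,"dz":0,"rx":0,"ry":0,"rz":0,"grip":255},{"dx":-0.07,"dy":-0.06,"dz":0,"rx":0,"ry":0,"rz":0,"grip":255},{"dx":-0.077,"dy":-0.062,"dz":0.02,"rx":0,"ry":0,"rz":0,"grip":255},{"dx":-0.077,"dy":-0.062,"dz":0.05,"rx":0,"ry":0,"rz":0,"grip":255},{"dx":-0.077,"dy":-0.062,"dz":0.08,"rx":0,"ry":0,"rz":0,"grip":255}]'

```text
clock: 14.2
position: [0.4848, -0.0356, 0.1496]
ee_rot: [-3.135, 0.206, -0.005]
force: [-0.4, 0.6, -0.5]
gripper_width: 0.023
```

Call:
drive_tool --increments '[{"dx":0,"dy":0,"dz":0,"rx":0,"ry":0,"rz":0,"grip":255},{"dx":0,"dy":0,"dz":0,"rx":0,"ry":0,"rz":0,"grip":255},{"dx":0,"dy":0,"dz":0,"rx":0,"ry":0,"rz":0,"grip":255}]'

```text
clock: 14.5
position: [0.4848, -0.0359, 0.1511]
ee_rot: [-3.135, 0.208, -0.004]
force: [1.4, -1.1, -0.5]
gripper_width: 0.0229
```

```bash
python3 - <<'E'
from h import *
st(); s=sense(); im=camera("wrist"); cv2.imwrite("pics/w14.png",im[...,::-1])
meas(im,s,s["position"][2]-.0853)
k=im[150:270,220:340,::-1]; cv2.imwrite("pics/w14z.png",cv2.resize(k,None,fx=4,fy=4,interpolation=cv2.INTER_NEAREST))
E
```

```text
t=14.50 pos [ 0.4848 -0.0359  0.1511] rack [-0.1752 -0.046 ] yaw -7.58 tilt [ 0.0026 -0.    ] F [ 1.4 -1.1 -0.5] w 0.0229
red 1961 [249, 206, 58, 56]
blue 1028 [240, 173, 75, 62]
foot [ 0.4821 -0.0356] rms 0.00029
base [ 0.4788 -0.0359] rms 0.00043
base-foot in tool mm [-3.31  0.76 -0.01] foot rel tcp [-2.64  0.07 -0.01]
```

View pics/w14z.png

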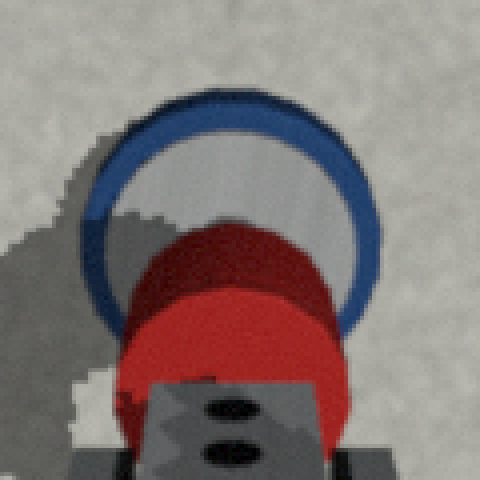

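Call:
drive_tool --increments '[{"dx":-0.0033,"dy":0.0005,"dz":0,"rx":0,"ry":0,"rz":0,"grip":255},{"dx":-0.0033,"dy":0.0005,"dz":0.012,"rx":0,"ry":0,"rz":0,"grip":255},{"dx":-0.0033,"dy":0.0005,"dz":0.018,"rx":0,"ry":0,"rz":0,"grip":255},{"dx":-0.0033,"dy":0.0005,"dz":0.023,"rx":0,"ry":0,"rz":0,"grip":255},{"dx":-0.0033,"dy":0.0005,"dz":0.023,"rx":0,"ry":0,"rz":0,"grip":255}]'

```text
clock: 15.05
position: [0.4801, -0.0358, 0.126]
ee_rot: [-3.134, 0.207, 0.0]
force: [1.8, -0.1, -1.9]
gripper_width: 0.0227
```

Call:
drive_tool --increments '[{"dx":0,"dy":0,"dz":0.006,"rx":0,"ry":0,"rz":0,"grip":255},{"dx":0,"dy":0,"dz":0.012,"rx":0,"ry":0,"rz":0,"grip":255},{"dx":0,"dy":0,"dz":0.018,"rx":0,"ry":0,"rz":0,"grip":255},{"dx":0,"dy":0,"dz":0.021,"rx":0,"ry":0,"rz":0,"grip":255},{"dx":0,"dy":0,"dz":0.022,"rx":0,"ry":0,"rz":0,"grip":255}]'

```text
clock: 15.55
position: [0.4807, -0.0357, 0.1056]
ee_rot: [3.135, -0.207, 0.002]
force: [-2.1, 1.2, 16.4]
gripper_width: 0.0226
```

Call:
drive_tool --increments '[{"dx":0,"dy":0,"dz":-0.025,"rx":0,"ry":0,"rz":0,"grip":255},{"dx":0,"dy":0,"dz":-0.06,"rx":0,"ry":0,"rz":0,"grip":255},{"dx":0,"dy":0,"dz":-0.1,"rx":0,"ry":0,"rz":0,"grip":255},{"dx":0,"dy":-0.02,"dz":-0.12,"rx":0,"ry":0,"rz":0,"grip":255},{"dx":0,"dy":-0.05,"dz":-0.12,"rx":0,"ry":0,"rz":0,"grip":255}]'

```text
clock: 16.05
position: [0.4878, 0.0121, 0.2276]
ee_rot: [3.133, -0.215, 0.008]
force: [0.8, -0.7, -0.5]
gripper_width: 0.0227
```

```bash
python3 - <<'E'
from h import *
st(); im=camera("top"); cv2.imwrite("pics/t15.png",im[...,::-1])
print(tray(im,"red"),tray(im,"green"))
go(spot2((.4487,.2518),5.3,.065,foot=(-.0026,0)),.22)
s=sense(); im=camera("wrist"); cv2.imwrite("pics/w15.png",im[...,::-1])
E
```

```text
t=16.05 pos [0.4878 0.0121 0.2276] rack [-0.1785  0.002 ] yaw -7.84 tilt [ 0.0047 -0.0017] F [ 0.8 -0.7 -0.5] w 0.0227
(array([ 0.43238387, -0.2851136 ]), (0.12768222391605377, 0.2191125899553299), -11.345108032226562) (array([0.44880044, 0.25176579]), (0.1269679218530655, 0.21906942129135132), 5.1393609046936035)
 t=16.10 shift mm [ -79.9 -289.4    7. ]
```

View pics/w15.png

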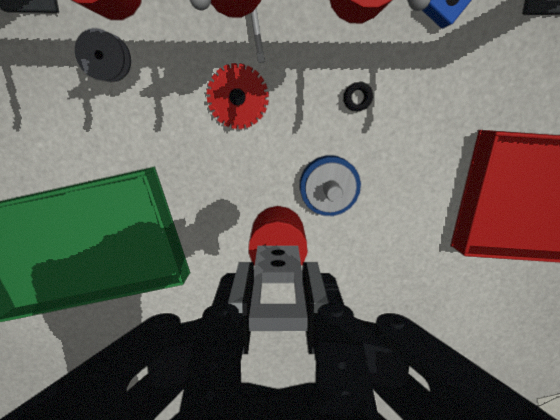

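View pics/t15.png

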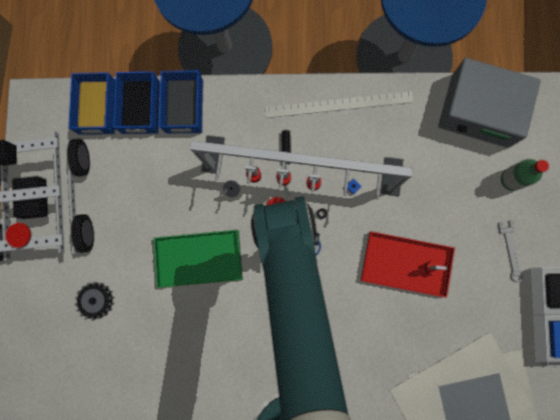

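Call:
drive_tool --increments '[{"dx":-0.013,"dy":-0.047,"dz":0,"rx":0,"ry":0,"rz":0,"grip":255},{"dx":-0.026,"dy":-0.094,"dz":0,"rx":0,"ry":0,"rz":0,"grip":255},{"dx":-0.039,"dy":-0.141,"dz":0,"rx":0,"ry":0,"rz":0,"grip":255},{"dx":-0.052,"dy":-0.188,"dz":0,"rx":0,"ry":0,"rz":0,"grip":255},{"dx":-0.065,"dy":-0.235,"dz":0,"rx":0,"ry":0,"rz":0,"grip":255}]'

```text
clock: 16.65
position: [0.4522, 0.2556, 0.224]
ee_rot: [3.133, -0.209, -0.002]
force: [0.3, 0.2, 0.6]
gripper_width: 0.0228
```

Call:
drive_tool --increments '[{"dx":-0.013,"dy":-0.045,"dz":0,"rx":0,"ry":0,"rz":0,"grip":255},{"dx":-0.015,"dy":-0.05,"dz":0,"rx":0,"ry":0,"rz":0,"grip":255},{"dx":-0.015,"dy":-0.05,"dz":0.03,"rx":0,"ry":0,"rz":0,"grip":255},{"dx":-0.015,"dy":-0.05,"dz":0.06,"rx":0,"ry":0,"rz":0,"grip":255},{"dx":-0.015,"dy":-0.05,"dz":0.08,"rx":0,"ry":0,"rz":0,"grip":255}]'

```text
clock: 17.15
position: [0.4438, 0.3043, 0.142]
ee_rot: [3.131, -0.208, -0.005]
force: [-0.1, -0.4, 0.3]
gripper_width: 0.0225
```

```bash
python3 - <<'E'
from h import *
st(); 
go(spot2((.4487,.2518),5.3,.065,foot=(-.0026,0)),.0893)
s=sense(); im=camera("wrist"); cv2.imwrite("pics/w16.png",im[...,::-1])
E
```

```text
t=17.15 pos [0.4438 0.3043 0.142 ] rack [-0.2608  0.2858] yaw -7.61 tilt [-0.0033 -0.0037] F [-0.1 -0.4  0.3] w 0.0225
 t=17.15 shift mm [  0.  -12.2  52.7]
```

View pics/w16.png

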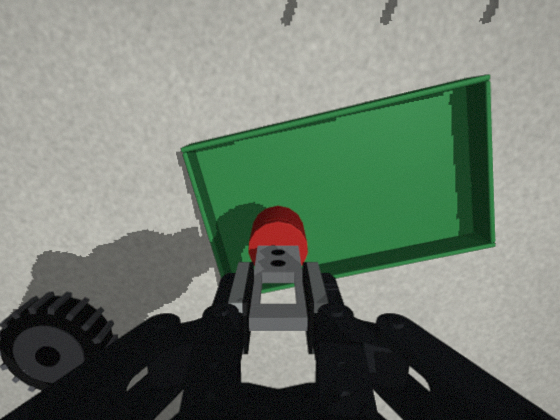

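Call:
drive_tool --increments '[{"dx":0,"dy":-0.01,"dz":0.015,"rx":0,"ry":0,"rz":0,"grip":255},{"dx":0,"dy":-0.01,"dz":0.035,"rx":0,"ry":0,"rz":0,"grip":255},{"dx":0,"dy":-0.01,"dz":0.045,"rx":0,"ry":0,"rz":0,"grip":255},{"dx":0,"dy":-0.01,"dz":0.047,"rx":0,"ry":0,"rz":0,"grip":255},{"dx":0,"dy":-0.01,"dz":0.047,"rx":0,"ry":0,"rz":0,"grip":255}]'

```text
clock: 17.7
position: [0.4462, 0.316, 0.0979]
ee_rot: [3.134, -0.208, -0.0]
force: [0.3, -0.1, -0.3]
gripper_width: 0.0225
```

Call:
drive_tool --increments '[{"dx":0,"dy":0,"dz":0.004,"rx":0,"ry":0,"rz":0,"grip":255},{"dx":0,"dy":0,"dz":0.006,"rx":0,"ry":0,"rz":0,"grip":255},{"dx":0,"dy":0,"dz":0.0085,"rx":0,"ry":0,"rz":0,"grip":255},{"dx":0,"dy":0,"dz":0.0085,"rx":0,"ry":0,"rz":0,"grip":255}]'

```text
clock: 18.1
position: [0.4463, 0.3167, 0.0897]
ee_rot: [-3.134, 0.208, -0.001]
force: [0.3, -1.3, 2.2]
gripper_width: 0.0224
```

Call:
drive_tool --increments '[{"dx":0,"dy":0,"dz":0,"rx":0,"ry":0,"rz":0,"grip":160},{"dx":0,"dy":0,"dz":0,"rx":0,"ry":0,"rz":0,"grip":120},{"dx":0,"dy":0,"dz":0,"rx":0,"ry":0,"rz":0,"grip":110},{"dx":0,"dy":0,"dz":0,"rx":0,"ry":0,"rz":0,"grip":110},{"dx":0,"dy":0,"dz":-0.02,"rx":0,"ry":0,"rz":0,"grip":110}]'

```text
clock: 18.6
position: [0.4446, 0.3153, 0.1073]
ee_rot: [3.132, -0.207, -0.006]
force: [-0.2, -0.7, 0.5]
gripper_width: 0.0486
```

Call:
drive_tool --increments '[{"dx":0,"dy":0,"dz":-0.05,"rx":0,"ry":0,"rz":0,"grip":110},{"dx":0,"dy":0,"dz":-0.1,"rx":0,"ry":0,"rz":0,"grip":110},{"dx":0,"dy":0,"dz":-0.15,"rx":0,"ry":0,"rz":0,"grip":110},{"dx":0,"dy":0,"dz":-0.195,"rx":0,"ry":0,"rz":0,"grip":100},{"dx":0,"dy":0,"dz":-0.195,"rx":0,"ry":0,"rz":0,"grip":90}]'

```text
clock: 19.1
position: [0.4484, 0.3189, 0.3112]
ee_rot: [-3.127, 0.207, -0.016]
force: [-0.2, -0.0, 0.7]
gripper_width: 0.0552
```

```bash
python3 - <<'E'
from h import *
st()
s=sense(); im=camera("wrist"); cv2.imwrite("pics/w17.png",im[...,::-1])
go(rack(-.0335,-.037),.305)
E
```

```text
t=19.10 pos [0.4484 0.3189 0.3112] rack [-0.2582  0.3009] yaw -7.58 tilt [0.0106 0.0067] F [-0.2 -0.   0.7] w 0.0552
 t=19.15 shift mm [225.6 336.5   2.5]
```

View pics/w17.png

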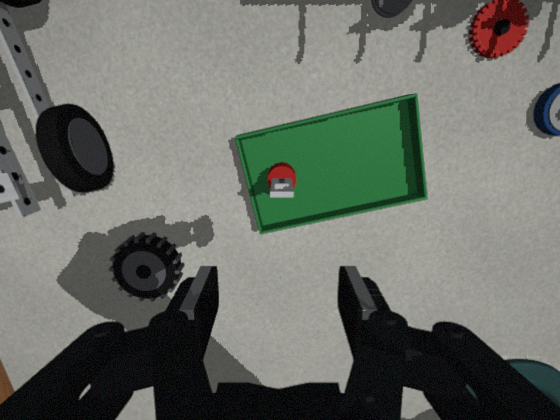

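Call:
drive_tool --increments '[{"dx":0.025,"dy":0.038,"dz":0,"rx":0,"ry":0,"rz":0,"grip":80},{"dx":0.05,"dy":0.076,"dz":0,"rx":0,"ry":0,"rz":0,"grip":80},{"dx":0.075,"dy":0.114,"dz":0,"rx":0,"ry":0,"rz":0,"grip":80},{"dx":0.1,"dy":0.152,"dz":0,"rx":0,"ry":0,"rz":0,"grip":80},{"dx":0.125,"dy":0.19,"dz":0,"rx":0,"ry":0,"rz":0,"grip":80}]'

```text
clock: 19.65
position: [0.5446, 0.1097, 0.3025]
ee_rot: [3.134, -0.207, -0.004]
force: [1.1, 0.8, 0.3]
gripper_width: 0.0586
```

Call:
drive_tool --increments '[{"dx":0.025,"dy":0.038,"dz":0,"rx":0,"ry":0,"rz":0,"grip":80},{"dx":0.05,"dy":0.076,"dz":0,"rx":0,"ry":0,"rz":0,"grip":80},{"dx":0.075,"dy":0.114,"dz":0,"rx":0,"ry":0,"rz":0,"grip":80},{"dx":0.09,"dy":0.146,"dz":0,"rx":0,"ry":0,"rz":0,"grip":80},{"dx":0.09,"dy":0.146,"dz":0,"rx":0,"ry":0,"rz":0,"grip":80}]'

```text
clock: 20.15
position: [0.6149, -0.0523, 0.3014]
ee_rot: [3.13, -0.222, -0.005]
force: [-0.2, 0.1, 0.1]
gripper_width: 0.0587
```

Call:
drive_tool --increments '[{"dx":0,"dy":0,"dz":0,"rx":0,"ry":0,"rz":0,"grip":80},{"dx":0,"dy":0,"dz":0,"rx":0,"ry":0,"rz":0,"grip":80}]'

```text
clock: 20.35
position: [0.6142, -0.0433, 0.3031]
ee_rot: [-3.134, 0.204, 0.003]
force: [-1.2, 0.5, -0.3]
gripper_width: 0.0591
```

```bash
python3 - <<'E'
from h import *
st()
s=sense(); im=camera("wrist"); cv2.imwrite("pics/w18.png",im[...,::-1])
go(rack(-.032,-.037),.212)
print(proj("wrist",np.r_[rack(-.032,-.037),.238],s))
E
```

```text
t=20.35 pos [ 0.6142 -0.0433  0.3031] rack [-0.046  -0.0362] yaw -7.46 tilt [-0.0021  0.0009] F [-1.2  0.5 -0.3] w 0.0591
 t=20.40 shift mm [14.   1.2 91.5]
[[278.76376839 216.90203681]]
```

View pics/w18.png

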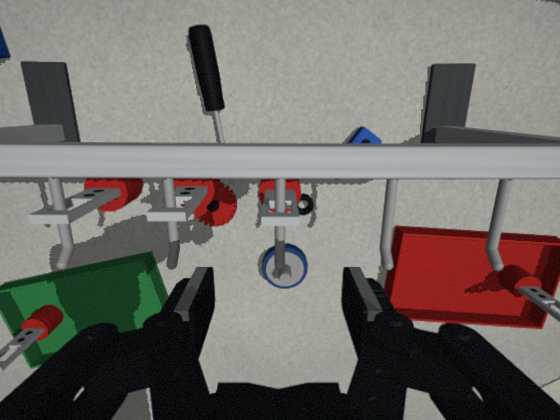

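Call:
drive_tool --increments '[{"dx":0.0145,"dy":0.0005,"dz":0,"rx":0,"ry":0,"rz":0,"grip":80},{"dx":0.0145,"dy":0.0005,"dz":0.02,"rx":0,"ry":0,"rz":0,"grip":80},{"dx":0.0145,"dy":0.0005,"dz":0.055,"rx":0,"ry":0,"rz":0,"grip":80},{"dx":0.0145,"dy":0.0005,"dz":0.085,"rx":0,"ry":0,"rz":0,"grip":80},{"dx":0.0145,"dy":0.0005,"dz":0.09,"rx":0,"ry":0,"rz":0,"grip":80}]'

```text
clock: 20.9
position: [0.6265, -0.0457, 0.2104]
ee_rot: [-3.135, 0.204, 0.011]
force: [-0.8, 0.3, -0.4]
gripper_width: 0.0583
```

Call:
drive_tool --increments '[{"dx":0,"dy":0,"dz":0,"rx":0,"ry":0,"rz":0,"grip":120},{"dx":0,"dy":0,"dz":0,"rx":0,"ry":0,"rz":0,"grip":255},{"dx":0,"dy":0,"dz":0,"rx":0,"ry":0,"rz":0,"grip":255},{"dx":0,"dy":0,"dz":0,"rx":0,"ry":0,"rz":0,"grip":255},{"dx":0,"dy":0,"dz":0,"rx":0,"ry":0,"rz":0,"grip":255}]'

```text
clock: 21.4
position: [0.6304, -0.0471, 0.2163]
ee_rot: [-3.135, 0.208, -0.006]
force: [-0.0, 0.9, 5.7]
gripper_width: 0.0228
```

```bash
python3 - <<'E'
from h import *
st()
s=sense(); im=camera("wrist"); cv2.imwrite("pics/w19.png",im[...,::-1])
E
```

```text
t=21.40 pos [ 0.6304 -0.0471  0.2163] rack [-0.0294 -0.0378] yaw -7.58 tilt [ 0.0037 -0.    ] F [-0.   0.9  5.7] w 0.0228
```

View pics/w19.png

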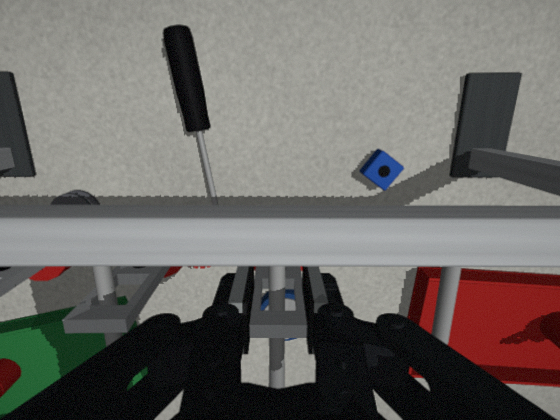

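Well centred on the hook (hook col 277 vs strip 278). Lift and draw out.

Call:
drive_tool --increments '[{"dx":0,"dy":0,"dz":-0.009,"rx":0,"ry":0,"rz":0,"grip":255},{"dx":0,"dy":0,"dz":-0.016,"rx":0,"ry":0,"rz":0,"grip":255},{"dx":0,"dy":0,"dz":-0.0165,"rx":0,"ry":0,"rz":0,"grip":255},{"dx":0,"dy":0,"dz":-0.0165,"rx":0,"ry":0,"rz":0,"grip":255},{"dx":0,"dy":0,"dz":-0.0165,"rx":0,"ry":0,"rz":0,"grip":255}]'

```text
clock: 21.95
position: [0.6289, -0.0474, 0.2304]
ee_rot: [3.135, -0.208, -0.001]
force: [0.2, -0.2, -0.2]
gripper_width: 0.0224
```

Call:
drive_tool --increments '[{"dx":-0.02,"dy":0,"dz":0,"rx":0,"ry":0,"rz":0,"grip":255},{"dx":-0.04,"dy":0,"dz":0,"rx":0,"ry":0,"rz":0,"grip":255},{"dx":-0.06,"dy":0,"dz":0,"rx":0,"ry":0,"rz":0,"grip":255},{"dx":-0.07,"dy":0,"dz":0,"rx":0,"ry":0,"rz":0,"grip":255},{"dx":-0.07,"dy":0,"dz":0,"rx":0,"ry":0,"rz":0,"grip":255}]'

```text
clock: 22.45
position: [0.559, -0.0379, 0.2308]
ee_rot: [3.134, -0.207, -0.001]
force: [1.3, 0.2, -1.2]
gripper_width: 0.0228
```

```bash
python3 - <<'E'
from h import *
st(); go([.481,-.0357],name="gauge")
E
```

```text
t=22.45 pos [ 0.559  -0.0379  0.2308] rack [-0.1014 -0.0382] yaw -7.56 tilt [-0.0005 -0.0002] F [ 1.3  0.2 -1.2] w 0.0228
gauge t=22.45 shift mm [-77.6   8.    0. ]
```

Offset TCP–underside = 0.0863; contact expected at TCP 0.132.

Call:
drive_tool --increments '[{"dx":-0.04,"dy":0.008,"dz":0,"rx":0,"ry":0,"rz":0,"grip":255},{"dx":-0.077,"dy":0.008,"dz":0,"rx":0,"ry":0,"rz":0,"grip":255},{"dx":-0.077,"dy":0.008,"dz":0.025,"rx":0,"ry":0,"rz":0,"grip":255},{"dx":-0.077,"dy":0.008,"dz":0.055,"rx":0,"ry":0,"rz":0,"grip":255},{"dx":-0.077,"dy":0.008,"dz":0.08,"rx":0,"ry":0,"rz":0,"grip":255}]'

```text
clock: 22.95
position: [0.4834, -0.0361, 0.1501]
ee_rot: [3.135, -0.208, 0.003]
force: [0.1, 0.1, -0.8]
gripper_width: 0.0222
```

Call:
drive_tool --increments '[{"dx":0,"dy":0,"dz":0,"rx":0,"ry":0,"rz":0,"grip":255},{"dx":0,"dy":0,"dz":0,"rx":0,"ry":0,"rz":0,"grip":255},{"dx":0,"dy":0,"dz":0,"rx":0,"ry":0,"rz":0,"grip":255}]'

```text
clock: 23.25
position: [0.4839, -0.0358, 0.152]
ee_rot: [-3.135, 0.208, -0.004]
force: [0.5, 0.7, -0.9]
gripper_width: 0.0225
```

```bash
python3 - <<'E'
from h import *
st(); s=sense(); im=camera("wrist"); cv2.imwrite("pics/w20.png",im[...,::-1])
meas(im,s,s["position"][2]-.0863)
k=im[150:270,220:340,::-1]; cv2.imwrite("pics/w20z.png",cv2.resize(k,None,fx=4,fy=4,interpolation=cv2.INTER_NEAREST))
E
```

```text
t=23.25 pos [ 0.4839 -0.0358  0.152 ] rack [-0.1761 -0.046 ] yaw -7.58 tilt [ 0.0024 -0.0001] F [ 0.5  0.7 -0.9] w 0.0225
red 1912 [250, 211, 57, 51]
blue 1036 [240, 172, 75, 63]
foot [ 0.4773 -0.0353] rms 0.00042
base [ 0.4786 -0.0361] rms 0.00040
base-foot in tool mm [1.37 0.61 0.  ] foot rel tcp [-6.57  0.3  -0.02]
```

View pics/w20z.png

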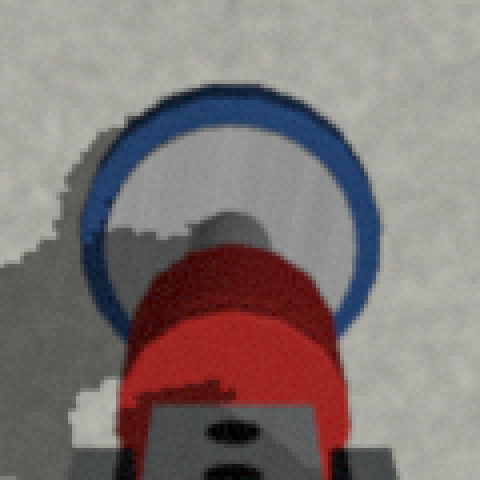

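Call:
drive_tool --increments '[{"dx":0.0014,"dy":0.0005,"dz":0,"rx":0,"ry":0,"rz":0,"grip":255},{"dx":0.0014,"dy":0.0005,"dz":0.012,"rx":0,"ry":0,"rz":0,"grip":255},{"dx":0.0014,"dy":0.0005,"dz":0.018,"rx":0,"ry":0,"rz":0,"grip":255},{"dx":0.0014,"dy":0.0005,"dz":0.022,"rx":0,"ry":0,"rz":0,"grip":255},{"dx":0.0014,"dy":0.0005,"dz":0.022,"rx":0,"ry":0,"rz":0,"grip":255}]'

```text
clock: 23.8
position: [0.4839, -0.0362, 0.1281]
ee_rot: [-3.134, 0.207, 0.0]
force: [1.1, 0.0, -0.9]
gripper_width: 0.0229
```

Call:
drive_tool --increments '[{"dx":0,"dy":0,"dz":0.006,"rx":0,"ry":0,"rz":0,"grip":255},{"dx":0,"dy":0,"dz":0.012,"rx":0,"ry":0,"rz":0,"grip":255},{"dx":0,"dy":0,"dz":0.018,"rx":0,"ry":0,"rz":0,"grip":255},{"dx":0,"dy":0,"dz":0.022,"rx":0,"ry":0,"rz":0,"grip":255},{"dx":0,"dy":0,"dz":0.023,"rx":0,"ry":0,"rz":0,"grip":255}]'

```text
clock: 24.3
position: [0.4846, -0.0362, 0.1065]
ee_rot: [-3.135, 0.207, -0.002]
force: [-0.8, 1.3, 17.0]
gripper_width: 0.0229
```

Reached the base (0.1065 vs 0.1063 expected): fits. To green, next to the first.

Call:
drive_tool --increments '[{"dx":0,"dy":0,"dz":-0.025,"rx":0,"ry":0,"rz":0,"grip":255},{"dx":0,"dy":0,"dz":-0.06,"rx":0,"ry":0,"rz":0,"grip":255},{"dx":0,"dy":0,"dz":-0.1,"rx":0,"ry":0,"rz":0,"grip":255},{"dx":0,"dy":-0.02,"dz":-0.12,"rx":0,"ry":0,"rz":0,"grip":255},{"dx":0,"dy":-0.05,"dz":-0.12,"rx":0,"ry":0,"rz":0,"grip":255}]'

```text
clock: 24.8
position: [0.4916, 0.0114, 0.2285]
ee_rot: [3.133, -0.215, 0.007]
force: [0.6, -0.3, -1.4]
gripper_width: 0.0223
```

```bash
python3 - <<'E'
from h import *
st(); im=camera("top"); cv2.imwrite("pics/t21.png",im[...,::-1])
print(tray(im,"red"),tray(im,"green"))
c,_,a=tray(im,"green")
go(spot2((.4487,.2518),5.3,0,foot=(-.0066,0)),.22)
E
```

```text
t=24.80 pos [0.4916 0.0114 0.2285] rack [-0.1747  0.0018] yaw -7.84 tilt [ 0.0044 -0.0018] F [ 0.6 -0.3 -1.4] w 0.0223
(array([ 0.43232998, -0.28514779]), (0.1280192732810974, 0.21900667250156403), -11.376815795898438) (array([0.46762633, 0.24773404]), (0.1264244168996811, 0.2195349782705307), 5.813178062438965)
 t=24.85 shift mm [ -65.4 -226.     7.7]
```

View pics/t21.png

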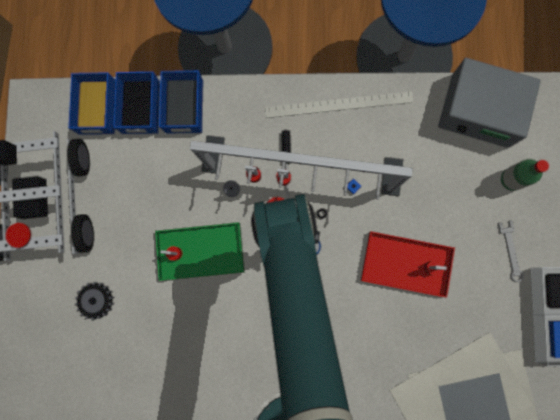

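```bash
python3 - <<'E'
from h import *
go(spot2((.4676,.2477),5.8,0,foot=(-.0066,0)),.22)
E
```

```text
t=24.85 shift mm [ -46.2 -224.4    7.7]
```

Call:
drive_tool --increments '[{"dx":-0.01,"dy":-0.045,"dz":0,"rx":0,"ry":0,"rz":0,"grip":255},{"dx":-0.02,"dy":-0.09,"dz":0,"rx":0,"ry":0,"rz":0,"grip":255},{"dx":-0.03,"dy":-0.135,"dz":0,"rx":0,"ry":0,"rz":0,"grip":255},{"dx":-0.04,"dy":-0.18,"dz":0,"rx":0,"ry":0,"rz":0,"grip":255},{"dx":-0.046,"dy":-0.22,"dz":0,"rx":0,"ry":0,"rz":0,"grip":255}]'

```text
clock: 25.35
position: [0.4723, 0.2387, 0.2249]
ee_rot: [3.133, -0.206, -0.003]
force: [1.2, -0.5, 0.2]
gripper_width: 0.0225
```

Call:
drive_tool --increments '[{"dx":0,"dy":0,"dz":0,"rx":0,"ry":0,"rz":0,"grip":255},{"dx":0,"dy":0,"dz":0.03,"rx":0,"ry":0,"rz":0,"grip":255},{"dx":0,"dy":0,"dz":0.05,"rx":0,"ry":0,"rz":0,"grip":255},{"dx":0,"dy":0,"dz":0.05,"rx":0,"ry":0,"rz":0,"grip":255}]'

```text
clock: 25.75
position: [0.4715, 0.2348, 0.1724]
ee_rot: [3.13, -0.208, -0.01]
force: [-0.8, 0.3, -0.8]
gripper_width: 0.0225
```

```bash
python3 - <<'E'
from h import *
st(); 
go(spot2((.4676,.2477),5.8,0,foot=(-.0066,0)),.0903)
s=sense(); im=camera("wrist"); cv2.imwrite("pics/w22.png",im[...,::-1])
E
```

```text
t=25.75 pos [0.4715 0.2348 0.1724] rack [-0.2241  0.2206] yaw -7.60 tilt [-0.0069 -0.0041] F [-0.8  0.3 -0.8] w 0.0225
 t=25.75 shift mm [  1.5 -12.6  82. ]
```

View pics/w22.png

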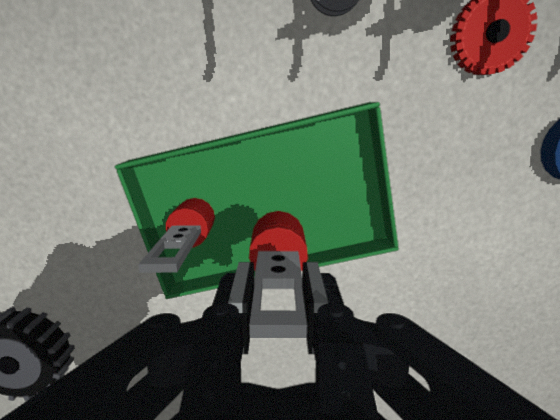

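Call:
drive_tool --increments '[{"dx":0,"dy":-0.008,"dz":0.02,"rx":0,"ry":0,"rz":0,"grip":255},{"dx":0,"dy":-0.008,"dz":0.045,"rx":0,"ry":0,"rz":0,"grip":255},{"dx":0,"dy":-0.008,"dz":0.065,"rx":0,"ry":0,"rz":0,"grip":255},{"dx":0,"dy":-0.008,"dz":0.074,"rx":0,"ry":0,"rz":0,"grip":255},{"dx":0,"dy":-0.008,"dz":0.074,"rx":0,"ry":0,"rz":0,"grip":255}]'

```text
clock: 26.3
position: [0.4747, 0.2446, 0.1015]
ee_rot: [3.134, -0.208, -0.002]
force: [0.2, -0.2, 0.5]
gripper_width: 0.0224
```

```bash
python3 - <<'E'
from h import *
st(); im=camera("wrist"); cv2.imwrite("pics/w23.png",im[...,::-1])
E
```

```text
t=26.30 pos [0.4747 0.2446 0.1015] rack [-0.2223  0.2307] yaw -7.60 tilt [-0.0012 -0.0008] F [ 0.2 -0.2  0.5] w 0.0224
```

View pics/w23.png

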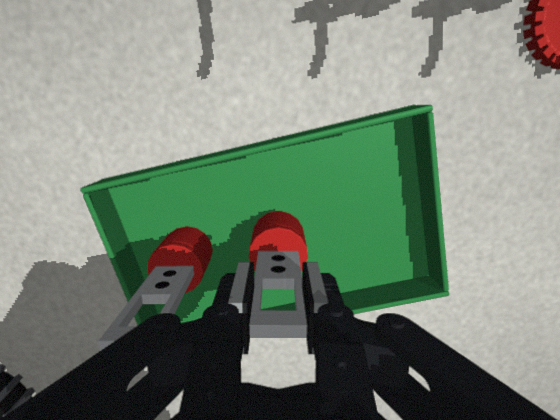

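Call:
drive_tool --increments '[{"dx":0,"dy":0,"dz":0.005,"rx":0,"ry":0,"rz":0,"grip":255},{"dx":0,"dy":0,"dz":0.008,"rx":0,"ry":0,"rz":0,"grip":255},{"dx":0,"dy":0,"dz":0.011,"rx":0,"ry":0,"rz":0,"grip":255},{"dx":0,"dy":0,"dz":0.011,"rx":0,"ry":0,"rz":0,"grip":255}]'

```text
clock: 26.75
position: [0.4748, 0.2451, 0.0907]
ee_rot: [3.135, -0.208, 0.0]
force: [-0.2, 0.3, -0.9]
gripper_width: 0.0227
```

Call:
drive_tool --increments '[{"dx":0,"dy":0,"dz":0.001,"rx":0,"ry":0,"rz":0,"grip":255},{"dx":0,"dy":0,"dz":0.0012,"rx":0,"ry":0,"rz":0,"grip":255},{"dx":0,"dy":0,"dz":0.0012,"rx":0,"ry":0,"rz":0,"grip":255}]'

```text
clock: 27.05
position: [0.4751, 0.2453, 0.0906]
ee_rot: [3.135, -0.207, 0.001]
force: [-1.8, -1.4, 6.5]
gripper_width: 0.0228
```

Contact (6.5 N). Release, with a smaller opening beside the neighbour.

Call:
drive_tool --increments '[{"dx":0,"dy":0,"dz":0,"rx":0,"ry":0,"rz":0,"grip":160},{"dx":0,"dy":0,"dz":0,"rx":0,"ry":0,"rz":0,"grip":140},{"dx":0,"dy":0,"dz":0,"rx":0,"ry":0,"rz":0,"grip":130},{"dx":0,"dy":0,"dz":0,"rx":0,"ry":0,"rz":0,"grip":130},{"dx":0,"dy":0,"dz":-0.02,"rx":0,"ry":0,"rz":0,"grip":130}]'

```text
clock: 27.55
position: [0.4732, 0.2441, 0.1076]
ee_rot: [3.132, -0.207, -0.007]
force: [-0.4, 0.0, 0.2]
gripper_width: 0.042
```

Call:
drive_tool --increments '[{"dx":0,"dy":0,"dz":-0.05,"rx":0,"ry":0,"rz":0,"grip":130},{"dx":0,"dy":0,"dz":-0.1,"rx":0,"ry":0,"rz":0,"grip":130},{"dx":0,"dy":0,"dz":-0.15,"rx":0,"ry":0,"rz":0,"grip":110},{"dx":0,"dy":0,"dz":-0.195,"rx":0,"ry":0,"rz":0,"grip":100},{"dx":0,"dy":0,"dz":-0.195,"rx":0,"ry":0,"rz":0,"grip":90}]'

```text
clock: 28.05
position: [0.4775, 0.2471, 0.3113]
ee_rot: [-3.129, 0.207, -0.017]
force: [-0.2, 0.6, -0.5]
gripper_width: 0.0553
```

```bash
python3 - <<'E'
from h import *
st()
s=sense(); im=camera("wrist"); cv2.imwrite("pics/w24.png",im[...,::-1])
go(rack(-.0335,.0355),.303)
E
```

```text
t=28.05 pos [0.4775 0.2471 0.3113] rack [-0.2198  0.2336] yaw -7.59 tilt [0.0114 0.0051] F [-0.2  0.6 -0.5] w 0.0553
 t=28.10 shift mm [187.4 196.9   5.3]
```

View pics/w24.png

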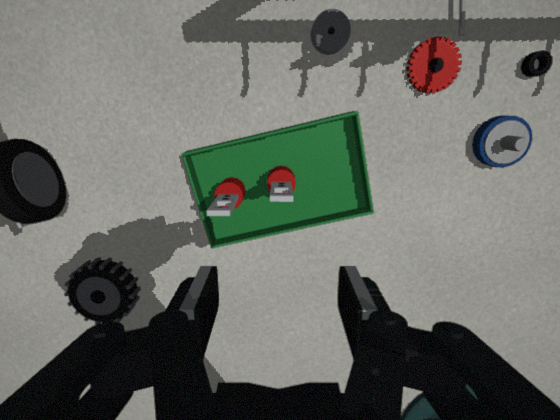

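Call:
drive_tool --increments '[{"dx":0.03,"dy":0.034,"dz":0,"rx":0,"ry":0,"rz":0,"grip":80},{"dx":0.06,"dy":0.068,"dz":0,"rx":0,"ry":0,"rz":0,"grip":80},{"dx":0.09,"dy":0.102,"dz":0,"rx":0,"ry":0,"rz":0,"grip":80},{"dx":0.12,"dy":0.136,"dz":0,"rx":0,"ry":0,"rz":0,"grip":80},{"dx":0.15,"dy":0.17,"dz":0,"rx":0,"ry":0,"rz":0,"grip":80}]'

```text
clock: 28.6
position: [0.601, 0.055, 0.3025]
ee_rot: [3.134, -0.207, -0.005]
force: [-0.1, -0.2, 0.3]
gripper_width: 0.0588
```

Call:
drive_tool --increments '[{"dx":0.02,"dy":0.025,"dz":0,"rx":0,"ry":0,"rz":0,"grip":80},{"dx":0.02,"dy":0.025,"dz":0,"rx":0,"ry":0,"rz":0,"grip":80},{"dx":0.02,"dy":0.025,"dz":0,"rx":0,"ry":0,"rz":0,"grip":80},{"dx":0.02,"dy":0.025,"dz":0,"rx":0,"ry":0,"rz":0,"grip":80},{"dx":0.02,"dy":0.025,"dz":0,"rx":0,"ry":0,"rz":0,"grip":80}]'

```text
clock: 29.1
position: [0.6169, 0.0311, 0.3042]
ee_rot: [-3.135, 0.204, 0.001]
force: [0.7, 0.3, -0.1]
gripper_width: 0.0587
```

```bash
python3 - <<'E'
from h import *
st()
s=sense(); im=camera("wrist"); cv2.imwrite("pics/w25.png",im[...,::-1])
go(rack(-.032,.035),.212)
print(proj("wrist",np.r_[rack(-.032,.035),.238],s))
E
```

```text
t=29.10 pos [0.6169 0.0311 0.3042] rack [-0.0531  0.038 ] yaw -7.43 tilt [-0.0008  0.0004] F [ 0.7  0.3 -0.1] w 0.0587
 t=29.15 shift mm [20.9  2.9 92.5]
[[282.19284964 205.51235766]]
```

View pics/w25.png

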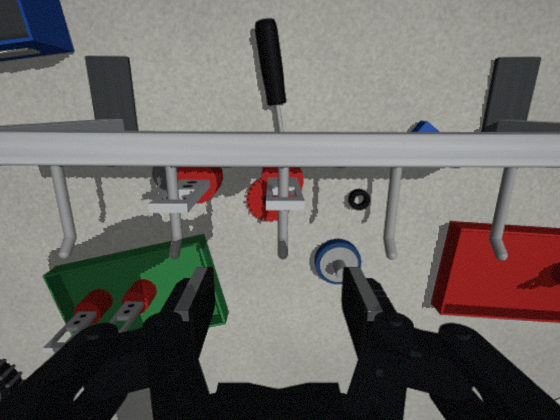

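Call:
drive_tool --increments '[{"dx":0.021,"dy":0.004,"dz":0,"rx":0,"ry":0,"rz":0,"grip":80},{"dx":0.021,"dy":0.004,"dz":0.02,"rx":0,"ry":0,"rz":0,"grip":80},{"dx":0.021,"dy":0.004,"dz":0.055,"rx":0,"ry":0,"rz":0,"grip":80},{"dx":0.021,"dy":0.004,"dz":0.085,"rx":0,"ry":0,"rz":0,"grip":80},{"dx":0.021,"dy":0.004,"dz":0.091,"rx":0,"ry":0,"rz":0,"grip":80}]'

```text
clock: 29.65
position: [0.6354, 0.0232, 0.2099]
ee_rot: [3.134, -0.205, -0.01]
force: [0.0, -0.4, 0.3]
gripper_width: 0.0586
```

Call:
drive_tool --increments '[{"dx":0,"dy":0,"dz":0,"rx":0,"ry":0,"rz":0,"grip":120},{"dx":0,"dy":0,"dz":0,"rx":0,"ry":0,"rz":0,"grip":255},{"dx":0,"dy":0,"dz":0,"rx":0,"ry":0,"rz":0,"grip":255},{"dx":0,"dy":0,"dz":0,"rx":0,"ry":0,"rz":0,"grip":255},{"dx":0,"dy":0,"dz":0,"rx":0,"ry":0,"rz":0,"grip":255}]'

```text
clock: 30.15
position: [0.6392, 0.023, 0.2157]
ee_rot: [-3.134, 0.208, -0.006]
force: [0.3, 0.3, 7.0]
gripper_width: 0.0226
```

```bash
python3 - <<'E'
from h import *
st()
s=sense(); im=camera("wrist"); cv2.imwrite("pics/w26.png",im[...,::-1])
E
```

```text
t=30.15 pos [0.6392 0.023  0.2157] rack [-0.0299  0.0329] yaw -7.58 tilt [0.004  0.0004] F [0.3 0.3 7. ] w 0.0226
```

View pics/w26.png

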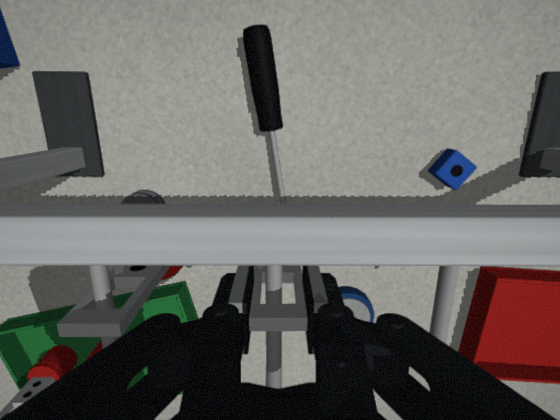

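Call:
drive_tool --increments '[{"dx":0,"dy":-0.0015,"dz":-0.009,"rx":0,"ry":0,"rz":0,"grip":255},{"dx":0,"dy":-0.0015,"dz":-0.016,"rx":0,"ry":0,"rz":0,"grip":255},{"dx":0,"dy":-0.0015,"dz":-0.0165,"rx":0,"ry":0,"rz":0,"grip":255},{"dx":0,"dy":-0.0015,"dz":-0.0165,"rx":0,"ry":0,"rz":0,"grip":255},{"dx":0,"dy":-0.0015,"dz":-0.0165,"rx":0,"ry":0,"rz":0,"grip":255}]'

```text
clock: 30.7
position: [0.6378, 0.024, 0.2297]
ee_rot: [3.134, -0.208, -0.001]
force: [-0.0, 0.6, -0.6]
gripper_width: 0.0225
```

Call:
drive_tool --increments '[{"dx":-0.02,"dy":0,"dz":0,"rx":0,"ry":0,"rz":0,"grip":255},{"dx":-0.04,"dy":0,"dz":0,"rx":0,"ry":0,"rz":0,"grip":255},{"dx":-0.06,"dy":0,"dz":0,"rx":0,"ry":0,"rz":0,"grip":255},{"dx":-0.07,"dy":0,"dz":0,"rx":0,"ry":0,"rz":0,"grip":255},{"dx":-0.07,"dy":0,"dz":0,"rx":0,"ry":0,"rz":0,"grip":255}]'

```text
clock: 31.2
position: [0.5678, 0.0335, 0.2301]
ee_rot: [3.134, -0.207, -0.001]
force: [0.2, -0.4, -0.7]
gripper_width: 0.0228
```

```bash
python3 - <<'E'
from h import *
st(); go([.4825,-.0357],name="gauge")
E
```

```text
t=31.20 pos [0.5678 0.0335 0.2301] rack [-0.102   0.0338] yaw -7.54 tilt [-0.0005 -0.0003] F [ 0.2 -0.4 -0.7] w 0.0228
gauge t=31.20 shift mm [-75.5  79.8   0.1]
```

Offset = 0.0857; contact expected at TCP 0.1317, base at 0.1057.

Call:
drive_tool --increments '[{"dx":-0.03,"dy":0.03,"dz":0,"rx":0,"ry":0,"rz":0,"grip":255},{"dx":-0.06,"dy":0.06,"dz":0,"rx":0,"ry":0,"rz":0,"grip":255},{"dx":-0.0755,"dy":0.08,"dz":0.02,"rx":0,"ry":0,"rz":0,"grip":255},{"dx":-0.0755,"dy":0.08,"dz":0.05,"rx":0,"ry":0,"rz":0,"grip":255},{"dx":-0.0755,"dy":0.08,"dz":0.08,"rx":0,"ry":0,"rz":0,"grip":255}]'

```text
clock: 31.7
position: [0.4845, -0.0373, 0.15]
ee_rot: [3.134, -0.211, 0.005]
force: [1.2, 0.4, -0.6]
gripper_width: 0.0223
```

Call:
drive_tool --increments '[{"dx":0,"dy":0,"dz":0,"rx":0,"ry":0,"rz":0,"grip":255},{"dx":0,"dy":0,"dz":0,"rx":0,"ry":0,"rz":0,"grip":255},{"dx":0,"dy":0,"dz":0,"rx":0,"ry":0,"rz":0,"grip":255}]'

```text
clock: 32.0
position: [0.4849, -0.0358, 0.1514]
ee_rot: [-3.135, 0.207, -0.004]
force: [0.7, -0.5, -1.0]
gripper_width: 0.0226
```

```bash
python3 - <<'E'
from h import *
st(); s=sense(); im=camera("wrist"); cv2.imwrite("pics/w27.png",im[...,::-1])
meas(im,s,s["position"][2]-.0857)
k=im[150:270,220:340,::-1]; cv2.imwrite("pics/w27z.png",cv2.resize(k,None,fx=4,fy=4,interpolation=cv2.INTER_NEAREST))
E
```

```text
t=32.00 pos [ 0.4849 -0.0358  0.1514] rack [-0.1751 -0.0459] yaw -7.56 tilt [ 0.0025 -0.0001] F [ 0.7 -0.5 -1. ] w 0.0226
red 1937 [248, 206, 59, 56]
blue 1016 [241, 173, 74, 62]
foot [ 0.4818 -0.035 ] rms 0.00043
base [ 0.4786 -0.036 ] rms 0.00049
base-foot in tool mm [-3.06  1.42 -0.01] foot rel tcp [-3.11 -0.38 -0.01]
```

View pics/w27z.png

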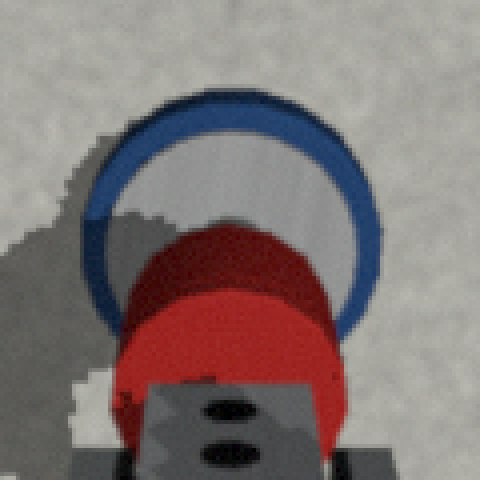

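Call:
drive_tool --increments '[{"dx":-0.0031,"dy":0.001,"dz":0,"rx":0,"ry":0,"rz":0,"grip":255},{"dx":-0.0031,"dy":0.001,"dz":0.012,"rx":0,"ry":0,"rz":0,"grip":255},{"dx":-0.0031,"dy":0.001,"dz":0.018,"rx":0,"ry":0,"rz":0,"grip":255},{"dx":-0.0031,"dy":0.001,"dz":0.021,"rx":0,"ry":0,"rz":0,"grip":255},{"dx":-0.0031,"dy":0.001,"dz":0.021,"rx":0,"ry":0,"rz":0,"grip":255}]'

```text
clock: 32.55
position: [0.4815, -0.0367, 0.1317]
ee_rot: [3.133, -0.208, 0.003]
force: [-6.0, -0.2, 27.4]
gripper_width: 0.0224
```

Call:
drive_tool --increments '[{"dx":0,"dy":0,"dz":-0.003,"rx":0,"ry":0,"rz":0,"grip":255},{"dx":0,"dy":0,"dz":-0.003,"rx":0,"ry":0,"rz":0,"grip":255}]'

```text
clock: 32.75
position: [0.4802, -0.0365, 0.1321]
ee_rot: [3.135, -0.208, 0.001]
force: [-0.7, 0.1, -1.1]
gripper_width: 0.0224
```

```bash
python3 - <<'E'
from h import *
st(); s=sense(); im=camera("wrist"); cv2.imwrite("pics/w28.png",im[...,::-1])
meas(im,s,.046)
E
```

```text
t=32.75 pos [ 0.4802 -0.0365  0.1321] rack [-0.1796 -0.0472] yaw -7.58 tilt [ 0.0005 -0.0001] F [-0.7  0.1 -1.1] w 0.0224
red 1942 [248, 206, 59, 56]
blue 1196 [236, 171, 80, 69]
foot [ 0.4769 -0.0356] rms 0.00035
base [ 0.4785 -0.0359] rms 0.00047
base-foot in tool mm [1.62 0.11 0.  ] foot rel tcp [-3.37 -0.46 -0.  ]
```

View pics/w28.png

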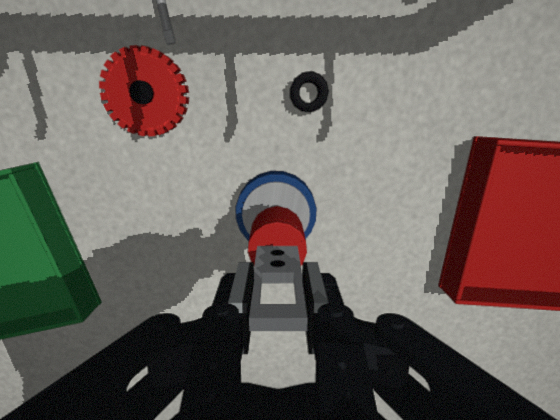

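Call:
drive_tool --increments '[{"dx":0.0016,"dy":0,"dz":0,"rx":0,"ry":0,"rz":0,"grip":255},{"dx":0.0016,"dy":0,"dz":0.001,"rx":0,"ry":0,"rz":0,"grip":255},{"dx":0.0016,"dy":0,"dz":0.002,"rx":0,"ry":0,"rz":0,"grip":255},{"dx":0.0016,"dy":0,"dz":0.003,"rx":0,"ry":0,"rz":0,"grip":255},{"dx":0.0016,"dy":0,"dz":0.003,"rx":0,"ry":0,"rz":0,"grip":255}]'

```text
clock: 33.3
position: [0.4826, -0.0367, 0.1317]
ee_rot: [3.134, -0.208, 0.002]
force: [-7.9, 0.4, 30.4]
gripper_width: 0.0226
```

Stops again at 0.1317, centred: does not fit. To red.

Call:
drive_tool --increments '[{"dx":0,"dy":0,"dz":-0.03,"rx":0,"ry":0,"rz":0,"grip":255},{"dx":0,"dy":0,"dz":-0.07,"rx":0,"ry":0,"rz":0,"grip":255},{"dx":0,"dy":0.02,"dz":-0.095,"rx":0,"ry":0,"rz":0,"grip":255},{"dx":0,"dy":0.06,"dz":-0.095,"rx":0,"ry":0,"rz":0,"grip":255},{"dx":0,"dy":0.08,"dz":-0.095,"rx":0,"ry":0,"rz":0,"grip":255}]'

```text
clock: 33.8
position: [0.4707, -0.119, 0.2243]
ee_rot: [3.133, -0.211, 0.001]
force: [-1.1, -0.3, -0.2]
gripper_width: 0.023
```

```bash
python3 - <<'E'
from h import *
st(); im=camera("top"); cv2.imwrite("pics/t29.png",im[...,::-1])
print(tray(im,"red"),tray(im,"green"))
go(spot2((.4324,-.2851),-11.4,0,foot=(-.0033,0)),.22)
s=sense();im=camera("wrist"); cv2.imwrite("pics/w29.png",im[...,::-1])
E
```

```text
t=33.80 pos [ 0.4707 -0.119   0.2243] rack [-0.1781 -0.1302] yaw -7.72 tilt [ 0.0006 -0.0016] F [-1.1 -0.3 -0.2] w 0.0230
(array([ 0.42530003, -0.32018095]), (0.1277770698070526, 0.14749343693256378), -11.465774536132812) (array([0.46699238, 0.24762014]), (0.12727110087871552, 0.21914944052696228), 5.606926441192627)
 t=33.85 shift mm [-11.3 166.9   4.1]
```

View pics/t29.png

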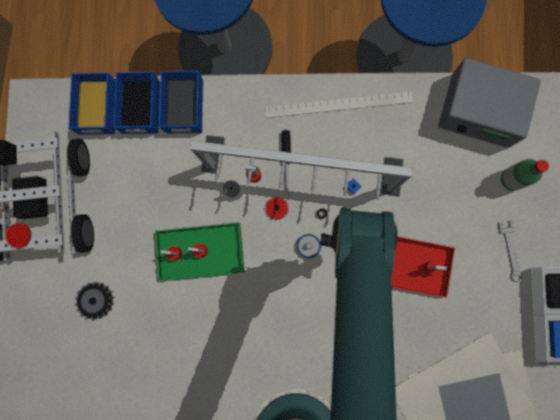

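View pics/w29.png

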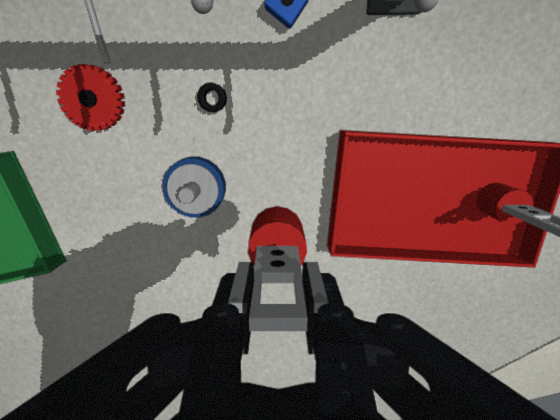

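Call:
drive_tool --increments '[{"dx":-0.003,"dy":0.045,"dz":0,"rx":0,"ry":0,"rz":0,"grip":255},{"dx":-0.006,"dy":0.09,"dz":0,"rx":0,"ry":0,"rz":0,"grip":255},{"dx":-0.009,"dy":0.135,"dz":0,"rx":0,"ry":0,"rz":0,"grip":255},{"dx":-0.011,"dy":0.165,"dz":0,"rx":0,"ry":0,"rz":0,"grip":255},{"dx":-0.011,"dy":0.165,"dz":0,"rx":0,"ry":0,"rz":0,"grip":255}]'

```text
clock: 34.4
position: [0.4369, -0.282, 0.223]
ee_rot: [3.133, -0.218, -0.002]
force: [-0.7, -0.3, -0.4]
gripper_width: 0.0228
```

Call:
drive_tool --increments '[{"dx":0,"dy":0,"dz":0.03,"rx":0,"ry":0,"rz":0,"grip":255},{"dx":0,"dy":0,"dz":0.06,"rx":0,"ry":0,"rz":0,"grip":255},{"dx":0,"dy":0,"dz":0.08,"rx":0,"ry":0,"rz":0,"grip":255},{"dx":0,"dy":0,"dz":0.08,"rx":0,"ry":0,"rz":0,"grip":255},{"dx":0,"dy":0,"dz":0.08,"rx":0,"ry":0,"rz":0,"grip":255}]'

```text
clock: 34.9
position: [0.439, -0.2769, 0.1439]
ee_rot: [-3.134, 0.205, 0.001]
force: [1.2, 0.0, 0.2]
gripper_width: 0.0228
```

```bash
python3 - <<'E'
from h import *
st(); 
go(spot2((.4324,-.2851),-11.4,0,foot=(-.0033,0)),.0897)
s=sense();im=camera("wrist"); cv2.imwrite("pics/w30.png",im[...,::-1])
E
```

```text
t=34.90 pos [ 0.439  -0.2769  0.1439] rack [-0.1887 -0.2909] yaw -7.49 tilt [-0.0007  0.0011] F [1.2 0.  0.2] w 0.0228
 t=34.90 shift mm [-2.1  9.  54.2]
```

View pics/w30.png

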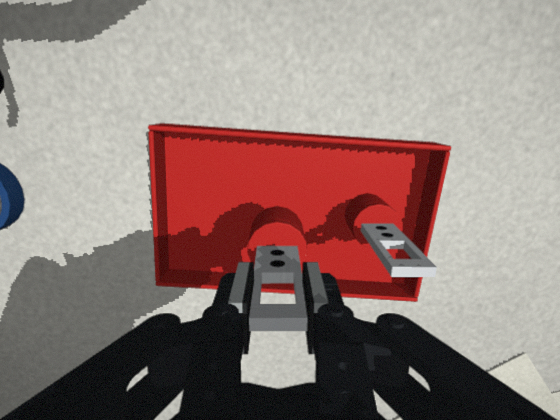

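Call:
drive_tool --increments '[{"dx":0,"dy":0.006,"dz":0.015,"rx":0,"ry":0,"rz":0,"grip":255},{"dx":0,"dy":0.006,"dz":0.035,"rx":0,"ry":0,"rz":0,"grip":255},{"dx":0,"dy":0.006,"dz":0.045,"rx":0,"ry":0,"rz":0,"grip":255},{"dx":0,"dy":0.006,"dz":0.049,"rx":0,"ry":0,"rz":0,"grip":255},{"dx":0,"dy":0.006,"dz":0.049,"rx":0,"ry":0,"rz":0,"grip":255}]'

```text
clock: 35.45
position: [0.4376, -0.284, 0.0947]
ee_rot: [-3.134, 0.208, 0.001]
force: [-0.0, -0.3, 0.2]
gripper_width: 0.0226
```

Call:
drive_tool --increments '[{"dx":0,"dy":0,"dz":0.003,"rx":0,"ry":0,"rz":0,"grip":255},{"dx":0,"dy":0,"dz":0.0045,"rx":0,"ry":0,"rz":0,"grip":255},{"dx":0,"dy":0,"dz":0.0055,"rx":0,"ry":0,"rz":0,"grip":255},{"dx":0,"dy":0,"dz":0.0055,"rx":0,"ry":0,"rz":0,"grip":255}]'

```text
clock: 35.85
position: [0.438, -0.2842, 0.0901]
ee_rot: [3.134, -0.208, 0.001]
force: [-1.4, 1.0, 3.2]
gripper_width: 0.0223
```

Call:
drive_tool --increments '[{"dx":0,"dy":0,"dz":0,"rx":0,"ry":0,"rz":0,"grip":160},{"dx":0,"dy":0,"dz":0,"rx":0,"ry":0,"rz":0,"grip":140},{"dx":0,"dy":0,"dz":0,"rx":0,"ry":0,"rz":0,"grip":130},{"dx":0,"dy":0,"dz":0,"rx":0,"ry":0,"rz":0,"grip":130},{"dx":0,"dy":0,"dz":-0.02,"rx":0,"ry":0,"rz":0,"grip":130}]'

```text
clock: 36.35
position: [0.436, -0.2831, 0.1077]
ee_rot: [-3.132, 0.207, 0.007]
force: [-0.3, -0.3, 0.9]
gripper_width: 0.0419
```

Call:
drive_tool --increments '[{"dx":0,"dy":0,"dz":-0.05,"rx":0,"ry":0,"rz":0,"grip":130},{"dx":0,"dy":0,"dz":-0.1,"rx":0,"ry":0,"rz":0,"grip":130},{"dx":0,"dy":0,"dz":-0.15,"rx":0,"ry":0,"rz":0,"grip":110},{"dx":0,"dy":0,"dz":-0.195,"rx":0,"ry":0,"rz":0,"grip":100},{"dx":0,"dy":0,"dz":-0.195,"rx":0,"ry":0,"rz":0,"grip":90}]'

```text
clock: 36.85
position: [0.4406, -0.2857, 0.3114]
ee_rot: [3.128, -0.207, 0.018]
force: [-0.3, -0.1, 0.8]
gripper_width: 0.0554
```

```bash
python3 - <<'E'
from h import *
st()
s=sense(); im=camera("wrist"); cv2.imwrite("pics/w31.png",im[...,::-1])
go(rack(-.046,.107),.303)
E
```

```text
t=36.85 pos [ 0.4406 -0.2857  0.3114] rack [-0.1859 -0.2994] yaw -7.59 tilt [ 0.0108 -0.0069] F [-0.3 -0.1  0.8] w 0.0554
 t=36.90 shift mm [ 141.6 -405.8    4.6]
```

View pics/w31.png

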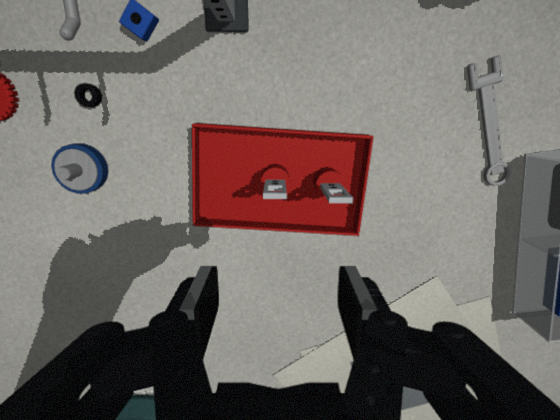

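Call:
drive_tool --increments '[{"dx":0.015,"dy":-0.045,"dz":0,"rx":0,"ry":0,"rz":0,"grip":80},{"dx":0.03,"dy":-0.09,"dz":0,"rx":0,"ry":0,"rz":0,"grip":80},{"dx":0.045,"dy":-0.135,"dz":0,"rx":0,"ry":0,"rz":0,"grip":80},{"dx":0.06,"dy":-0.18,"dz":0,"rx":0,"ry":0,"rz":0,"grip":80},{"dx":0.075,"dy":-0.225,"dz":0,"rx":0,"ry":0,"rz":0,"grip":80}]'

```text
clock: 37.4
position: [0.5414, -0.0692, 0.3028]
ee_rot: [-3.135, 0.208, 0.004]
force: [1.0, -0.5, 0.8]
gripper_width: 0.0586
```

Call:
drive_tool --increments '[{"dx":0.015,"dy":-0.045,"dz":0,"rx":0,"ry":0,"rz":0,"grip":80},{"dx":0.03,"dy":-0.09,"dz":0,"rx":0,"ry":0,"rz":0,"grip":80},{"dx":0.045,"dy":-0.135,"dz":0,"rx":0,"ry":0,"rz":0,"grip":80},{"dx":0.06,"dy":-0.175,"dz":0,"rx":0,"ry":0,"rz":0,"grip":80},{"dx":0.06,"dy":-0.175,"dz":0,"rx":0,"ry":0,"rz":0,"grip":80}]'

```text
clock: 37.9
position: [0.624, 0.1021, 0.3019]
ee_rot: [-3.132, 0.193, 0.006]
force: [-0.8, -0.4, 0.4]
gripper_width: 0.0589
```

Call:
drive_tool --increments '[{"dx":0,"dy":0,"dz":0,"rx":0,"ry":0,"rz":0,"grip":80},{"dx":0,"dy":0,"dz":0,"rx":0,"ry":0,"rz":0,"grip":80},{"dx":0,"dy":0,"dz":0,"rx":0,"ry":0,"rz":0,"grip":80}]'

```text
clock: 38.2
position: [0.6239, 0.0926, 0.3041]
ee_rot: [3.133, -0.212, -0.001]
force: [0.1, -0.9, -0.0]
gripper_width: 0.0588
```

```bash
python3 - <<'E'
from h import *
st()
s=sense(); im=camera("wrist"); cv2.imwrite("pics/w32.png",im[...,::-1])
go(rack(-.032,.107),.212)
print(proj("wrist",np.r_[rack(-.032,.107),.238],s))
E
```

```text
t=38.20 pos [0.6239 0.0926 0.3041] rack [-0.0543  0.0998] yaw -7.72 tilt [-0.0009 -0.0011] F [ 0.1 -0.9 -0. ] w 0.0588
 t=38.25 shift mm [22.2 -7.1 92.4]
[[265.44897582 203.7614445 ]]
```

View pics/w32.png

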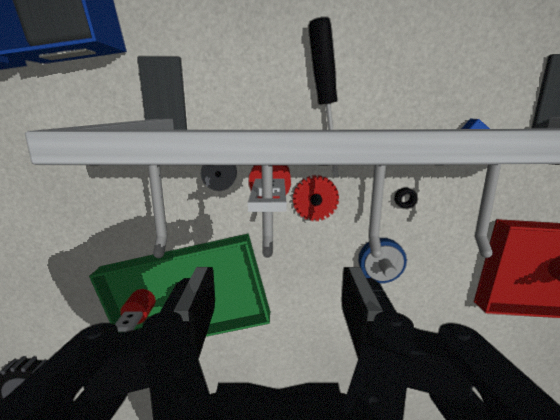

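Call:
drive_tool --increments '[{"dx":0.022,"dy":-0.006,"dz":0,"rx":0,"ry":0,"rz":0,"grip":80},{"dx":0.022,"dy":-0.006,"dz":0.02,"rx":0,"ry":0,"rz":0,"grip":80},{"dx":0.022,"dy":-0.006,"dz":0.055,"rx":0,"ry":0,"rz":0,"grip":80},{"dx":0.022,"dy":-0.006,"dz":0.085,"rx":0,"ry":0,"rz":0,"grip":80},{"dx":0.022,"dy":-0.006,"dz":0.091,"rx":0,"ry":0,"rz":0,"grip":80}]'

```text
clock: 38.75
position: [0.6446, 0.0957, 0.2098]
ee_rot: [3.132, -0.21, -0.01]
force: [0.3, 0.1, 0.0]
gripper_width: 0.0588
```

Call:
drive_tool --increments '[{"dx":0,"dy":0,"dz":0,"rx":0,"ry":0,"rz":0,"grip":120},{"dx":0,"dy":0,"dz":0,"rx":0,"ry":0,"rz":0,"grip":255},{"dx":0,"dy":0,"dz":0,"rx":0,"ry":0,"rz":0,"grip":255},{"dx":0,"dy":0,"dz":0,"rx":0,"ry":0,"rz":0,"grip":255},{"dx":0,"dy":0,"dz":0,"rx":0,"ry":0,"rz":0,"grip":255}]'

```text
clock: 39.25
position: [0.6482, 0.0979, 0.2157]
ee_rot: [-3.134, 0.208, -0.006]
force: [0.5, 1.0, 6.8]
gripper_width: 0.0225
```

```bash
python3 - <<'E'
from h import *
st()
s=sense(); im=camera("wrist"); cv2.imwrite("pics/w33.png",im[...,::-1])
E
```

```text
t=39.25 pos [0.6482 0.0979 0.2157] rack [-0.0309  0.1083] yaw -7.59 tilt [0.0041 0.0005] F [0.5 1.  6.8] w 0.0225
```

View pics/w33.png

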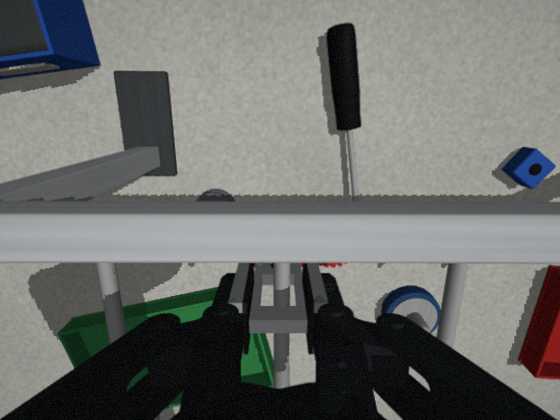

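Call:
drive_tool --increments '[{"dx":0,"dy":0.001,"dz":-0.009,"rx":0,"ry":0,"rz":0,"grip":255},{"dx":0,"dy":0.001,"dz":-0.016,"rx":0,"ry":0,"rz":0,"grip":255},{"dx":0,"dy":0.001,"dz":-0.0165,"rx":0,"ry":0,"rz":0,"grip":255},{"dx":0,"dy":0.001,"dz":-0.0165,"rx":0,"ry":0,"rz":0,"grip":255},{"dx":0,"dy":0.001,"dz":-0.0165,"rx":0,"ry":0,"rz":0,"grip":255}]'

```text
clock: 39.8
position: [0.6464, 0.0966, 0.2296]
ee_rot: [3.134, -0.208, -0.001]
force: [-0.5, -0.1, -1.4]
gripper_width: 0.0226
```

Call:
drive_tool --increments '[{"dx":-0.02,"dy":0,"dz":0,"rx":0,"ry":0,"rz":0,"grip":255},{"dx":-0.04,"dy":0,"dz":0,"rx":0,"ry":0,"rz":0,"grip":255},{"dx":-0.06,"dy":0,"dz":0,"rx":0,"ry":0,"rz":0,"grip":255},{"dx":-0.07,"dy":0,"dz":0,"rx":0,"ry":0,"rz":0,"grip":255},{"dx":-0.07,"dy":0,"dz":0,"rx":0,"ry":0,"rz":0,"grip":255}]'

```text
clock: 40.3
position: [0.5765, 0.1062, 0.2301]
ee_rot: [3.135, -0.206, -0.001]
force: [0.7, -0.3, -0.2]
gripper_width: 0.0228
```

```bash
python3 - <<'E'
from h import *
st(); go([.4825,-.0362],name="gauge")
E
```

```text
t=40.30 pos [0.5765 0.1062 0.2301] rack [-0.1031  0.107 ] yaw -7.52 tilt [-0.0004 -0.0003] F [ 0.7 -0.3 -0.2] w 0.0228
gauge t=40.30 shift mm [-7.450e+01  1.535e+02  1.000e-01]
```

Call:
drive_tool --increments '[{"dx":-0.022,"dy":0.044,"dz":0,"rx":0,"ry":0,"rz":0,"grip":255},{"dx":-0.044,"dy":0.088,"dz":0,"rx":0,"ry":0,"rz":0,"grip":255},{"dx":-0.066,"dy":0.132,"dz":0,"rx":0,"ry":0,"rz":0,"grip":255},{"dx":-0.0745,"dy":0.1525,"dz":0,"rx":0,"ry":0,"rz":0,"grip":255},{"dx":-0.0745,"dy":0.1525,"dz":0.02,"rx":0,"ry":0,"rz":0,"grip":255}]'

```text
clock: 40.8
position: [0.4846, -0.0399, 0.2121]
ee_rot: [3.132, -0.218, 0.009]
force: [0.9, 0.4, -0.3]
gripper_width: 0.0227
```

Call:
drive_tool --increments '[{"dx":0,"dy":0,"dz":0.03,"rx":0,"ry":0,"rz":0,"grip":255},{"dx":0,"dy":0,"dz":0.058,"rx":0,"ry":0,"rz":0,"grip":255},{"dx":0,"dy":0,"dz":0.058,"rx":0,"ry":0,"rz":0,"grip":255},{"dx":0,"dy":0,"dz":0.058,"rx":0,"ry":0,"rz":0,"grip":255},{"dx":0,"dy":0,"dz":0.058,"rx":0,"ry":0,"rz":0,"grip":255}]'

```text
clock: 41.3
position: [0.4848, -0.0355, 0.1534]
ee_rot: [-3.135, 0.208, -0.004]
force: [-0.3, 0.3, 0.4]
gripper_width: 0.0227
```

```bash
python3 - <<'E'
from h import *
st(); s=sense(); im=camera("wrist"); cv2.imwrite("pics/w34.png",im[...,::-1])
meas(im,s,s["position"][2]-.0857)
k=im[150:270,220:340,::-1]; cv2.imwrite("pics/w34z.png",cv2.resize(k,None,fx=4,fy=4,interpolation=cv2.INTER_NEAREST))
E
```

```text
t=41.30 pos [ 0.4848 -0.0355  0.1534] rack [-0.1752 -0.0455] yaw -7.58 tilt [ 0.0025 -0.0001] F [-0.3  0.3  0.4] w 0.0227
red 1925 [249, 208, 58, 54]
blue 1008 [241, 173, 74, 61]
foot [ 0.4809 -0.0351] rms 0.00034
base [ 0.4786 -0.0359] rms 0.00045
base-foot in tool mm [-2.23  1.13 -0.01] foot rel tcp [-3.93  0.12 -0.01]
```

View pics/w34z.png

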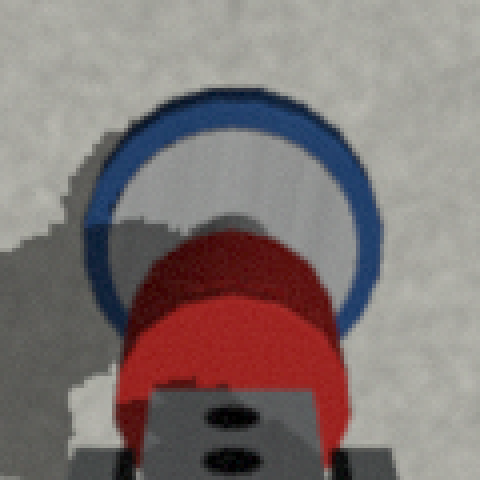

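Call:
drive_tool --increments '[{"dx":-0.0015,"dy":0.0008,"dz":0,"rx":0,"ry":0,"rz":0,"grip":255},{"dx":-0.0015,"dy":0.0008,"dz":0.012,"rx":0,"ry":0,"rz":0,"grip":255},{"dx":-0.0015,"dy":0.0008,"dz":0.019,"rx":0,"ry":0,"rz":0,"grip":255},{"dx":-0.0015,"dy":0.0008,"dz":0.0225,"rx":0,"ry":0,"rz":0,"grip":255},{"dx":-0.0015,"dy":0.0008,"dz":0.0225,"rx":0,"ry":0,"rz":0,"grip":255}]'

```text
clock: 41.85
position: [0.4816, -0.0359, 0.1288]
ee_rot: [-3.135, 0.207, 0.002]
force: [0.3, -0.0, -1.3]
gripper_width: 0.0225
```

Past the pin top with no force; continue to the base (TCP 0.1057).

Call:
drive_tool --increments '[{"dx":0,"dy":0,"dz":0.006,"rx":0,"ry":0,"rz":0,"grip":255},{"dx":0,"dy":0,"dz":0.012,"rx":0,"ry":0,"rz":0,"grip":255},{"dx":0,"dy":0,"dz":0.018,"rx":0,"ry":0,"rz":0,"grip":255},{"dx":0,"dy":0,"dz":0.023,"rx":0,"ry":0,"rz":0,"grip":255},{"dx":0,"dy":0,"dz":0.0245,"rx":0,"ry":0,"rz":0,"grip":255}]'

```text
clock: 42.35
position: [0.4825, -0.0359, 0.1059]
ee_rot: [3.134, -0.207, 0.001]
force: [-4.2, 0.0, 24.7]
gripper_width: 0.0228
```

On the base: fits. To green.

Call:
drive_tool --increments '[{"dx":0,"dy":0,"dz":-0.025,"rx":0,"ry":0,"rz":0,"grip":255},{"dx":0,"dy":0,"dz":-0.06,"rx":0,"ry":0,"rz":0,"grip":255},{"dx":0,"dy":0,"dz":-0.1,"rx":0,"ry":0,"rz":0,"grip":255},{"dx":0,"dy":0,"dz":-0.125,"rx":0,"ry":0,"rz":0,"grip":255},{"dx":0,"dy":-0.02,"dz":-0.125,"rx":0,"ry":0,"rz":0,"grip":255}]'

```text
clock: 42.85
position: [0.4864, -0.0186, 0.2334]
ee_rot: [3.132, -0.215, 0.01]
force: [0.6, -0.4, -1.3]
gripper_width: 0.0229
```

```bash
python3 - <<'E'
from h import *
st(); im=camera("top"); cv2.imwrite("pics/t35.png",im[...,::-1])
print(tray(im,"red"),tray(im,"green"))
c,_,a=tray(im,"green")
go(spot2(c,a,-.065,foot=(-.0039,0)),.22)
E
```

```text
t=42.85 pos [ 0.4864 -0.0186  0.2334] rack [-0.1759 -0.0287] yaw -7.86 tilt [ 0.0064 -0.0024] F [ 0.6 -0.4 -1.3] w 0.0229
(array([ 0.43237829, -0.28505871]), (0.12783941626548767, 0.21929019689559937), -11.308250427246094) (array([0.46698192, 0.2476716 ]), (0.12705780565738678, 0.21962329745292664), 5.42502498626709)
 t=42.90 shift mm [ -34.3 -193.    12.1]
```

View pics/t35.png

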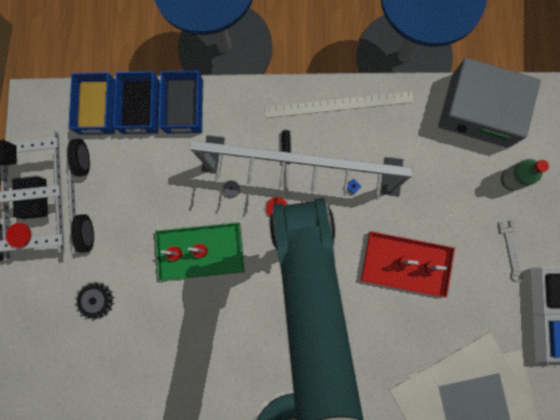

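Call:
drive_tool --increments '[{"dx":-0.008,"dy":-0.045,"dz":0,"rx":0,"ry":0,"rz":0,"grip":255},{"dx":-0.016,"dy":-0.09,"dz":0,"rx":0,"ry":0,"rz":0,"grip":255},{"dx":-0.024,"dy":-0.135,"dz":0,"rx":0,"ry":0,"rz":0,"grip":255},{"dx":-0.032,"dy":-0.175,"dz":0,"rx":0,"ry":0,"rz":0,"grip":255},{"dx":-0.034,"dy":-0.187,"dz":0,"rx":0,"ry":0,"rz":0,"grip":255}]'

```text
clock: 43.4
position: [0.4738, 0.1784, 0.2296]
ee_rot: [-3.134, 0.197, 0.002]
force: [0.2, -0.4, -0.6]
gripper_width: 0.0226
```

Call:
drive_tool --increments '[{"dx":0,"dy":0,"dz":0.02,"rx":0,"ry":0,"rz":0,"grip":255},{"dx":0,"dy":0,"dz":0.05,"rx":0,"ry":0,"rz":0,"grip":255},{"dx":0,"dy":0,"dz":0.07,"rx":0,"ry":0,"rz":0,"grip":255},{"dx":0,"dy":0,"dz":0.07,"rx":0,"ry":0,"rz":0,"grip":255},{"dx":0,"dy":0,"dz":0.07,"rx":0,"ry":0,"rz":0,"grip":255}]'

```text
clock: 43.9
position: [0.4753, 0.1731, 0.1599]
ee_rot: [3.134, -0.208, -0.002]
force: [-0.2, -0.0, 0.1]
gripper_width: 0.0223
```

```bash
python3 - <<'E'
from h import *
st(); 
go(spot2((.4670,.2477),5.5,-.065,foot=(-.0039,0)),.0897)
s=sense(); im=camera("wrist"); cv2.imwrite("pics/w36.png",im[...,::-1])
E
```

```text
t=43.90 pos [0.4753 0.1731 0.1599] rack [-0.2122  0.16  ] yaw -7.60 tilt [-0.0011 -0.0005] F [-0.2 -0.   0.1] w 0.0223
 t=43.90 shift mm [ 0.6 -9.6 70.2]
```

View pics/w36.png

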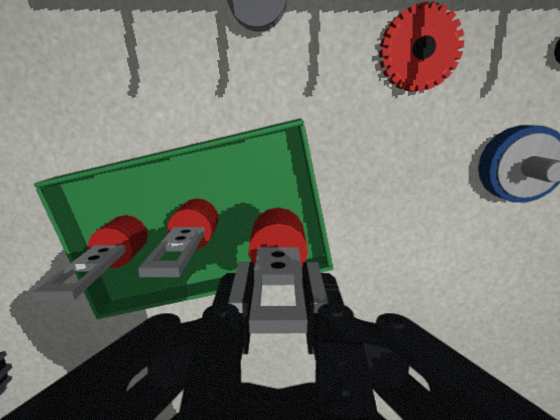

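Call:
drive_tool --increments '[{"dx":0,"dy":-0.007,"dz":0.015,"rx":0,"ry":0,"rz":0,"grip":255},{"dx":0,"dy":-0.007,"dz":0.04,"rx":0,"ry":0,"rz":0,"grip":255},{"dx":0,"dy":-0.007,"dz":0.058,"rx":0,"ry":0,"rz":0,"grip":255},{"dx":0,"dy":-0.007,"dz":0.064,"rx":0,"ry":0,"rz":0,"grip":255},{"dx":0,"dy":-0.007,"dz":0.064,"rx":0,"ry":0,"rz":0,"grip":255}]'

```text
clock: 44.45
position: [0.476, 0.1808, 0.0954]
ee_rot: [3.134, -0.207, -0.002]
force: [-0.7, 0.7, -0.9]
gripper_width: 0.0226
```

Call:
drive_tool --increments '[{"dx":0,"dy":0,"dz":0.003,"rx":0,"ry":0,"rz":0,"grip":255},{"dx":0,"dy":0,"dz":0.0045,"rx":0,"ry":0,"rz":0,"grip":255},{"dx":0,"dy":0,"dz":0.0058,"rx":0,"ry":0,"rz":0,"grip":255},{"dx":0,"dy":0,"dz":0.0058,"rx":0,"ry":0,"rz":0,"grip":255}]'

```text
clock: 44.85
position: [0.4765, 0.1806, 0.0905]
ee_rot: [-3.135, 0.208, -0.001]
force: [0.2, -0.3, -1.0]
gripper_width: 0.0227
```

Call:
drive_tool --increments '[{"dx":0,"dy":0,"dz":0.0006,"rx":0,"ry":0,"rz":0,"grip":255},{"dx":0,"dy":0,"dz":0.0012,"rx":0,"ry":0,"rz":0,"grip":255},{"dx":0,"dy":0,"dz":0.0012,"rx":0,"ry":0,"rz":0,"grip":255}]'

```text
clock: 45.15
position: [0.4767, 0.1808, 0.09]
ee_rot: [3.135, -0.208, 0.001]
force: [-1.8, -0.3, 6.3]
gripper_width: 0.0225
```

Call:
drive_tool --increments '[{"dx":0,"dy":0,"dz":0,"rx":0,"ry":0,"rz":0,"grip":160},{"dx":0,"dy":0,"dz":0,"rx":0,"ry":0,"rz":0,"grip":140},{"dx":0,"dy":0,"dz":0,"rx":0,"ry":0,"rz":0,"grip":130},{"dx":0,"dy":0,"dz":0,"rx":0,"ry":0,"rz":0,"grip":130},{"dx":0,"dy":0,"dz":-0.02,"rx":0,"ry":0,"rz":0,"grip":130}]'

```text
clock: 45.65
position: [0.4746, 0.1798, 0.1072]
ee_rot: [3.133, -0.207, -0.007]
force: [0.5, -0.7, 0.1]
gripper_width: 0.0415
```

Call:
drive_tool --increments '[{"dx":0,"dy":0,"dz":-0.05,"rx":0,"ry":0,"rz":0,"grip":130},{"dx":0,"dy":0,"dz":-0.1,"rx":0,"ry":0,"rz":0,"grip":130},{"dx":0,"dy":0,"dz":-0.15,"rx":0,"ry":0,"rz":0,"grip":110},{"dx":0,"dy":0,"dz":-0.195,"rx":0,"ry":0,"rz":0,"grip":100},{"dx":0,"dy":0,"dz":-0.195,"rx":0,"ry":0,"rz":0,"grip":90}]'

```text
clock: 46.15
position: [0.4792, 0.1822, 0.3105]
ee_rot: [-3.13, 0.208, -0.018]
force: [0.5, 0.1, 0.0]
gripper_width: 0.0556
```

Call:
drive_tool --increments '[{"dx":0,"dy":0.04,"dz":0,"rx":0,"ry":0,"rz":0,"grip":90},{"dx":0,"dy":0.08,"dz":0,"rx":0,"ry":0,"rz":0,"grip":90},{"dx":0,"dy":0.12,"dz":0,"rx":0,"ry":0,"rz":0,"grip":90},{"dx":0,"dy":0.15,"dz":0,"rx":0,"ry":0,"rz":0,"grip":90},{"dx":0,"dy":0.15,"dz":0,"rx":0,"ry":0,"rz":0,"grip":90}]'

```text
clock: 46.65
position: [0.4557, 0.0273, 0.3032]
ee_rot: [3.132, -0.219, -0.002]
force: [-0.2, -0.5, -0.4]
gripper_width: 0.0553
```

Call:
drive_tool --increments '[{"dx":0,"dy":0,"dz":0,"rx":0,"ry":0,"rz":0,"grip":90},{"dx":0,"dy":0,"dz":0,"rx":0,"ry":0,"rz":0,"grip":90},{"dx":0,"dy":0,"dz":0,"rx":0,"ry":0,"rz":0,"grip":90}]'

```text
clock: 46.95
position: [0.4565, 0.0332, 0.3038]
ee_rot: [-3.135, 0.204, 0.001]
force: [0.3, 0.6, 0.0]
gripper_width: 0.0554
```

```bash
python3 - <<'E'
from h import *
st()
for n in("top","scene","wrist"):
    im=camera(n); cv2.imwrite(f"pics/{n}_end.png",im[...,::-1])
    if n=="top": print(tray(im,"red"),tray(im,"green"))
E
```

```text
t=46.95 pos [0.4565 0.0332 0.3038] rack [-0.2123  0.0188] yaw -7.44 tilt [-0.0004  0.0004] F [0.3 0.6 0. ] w 0.0554
(array([ 0.43260738, -0.28516385]), (0.12783898413181305, 0.21896596252918243), -11.588653564453125) (array([0.46677837, 0.25151604]), (0.12697626650333405, 0.21206887066364288), 5.646623134613037)
```

View pics/top_end.png

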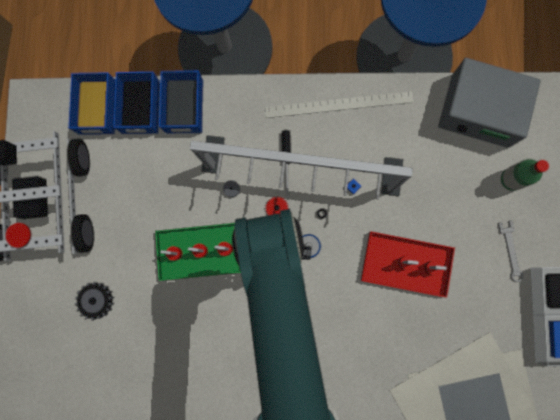

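View pics/scene_end.png

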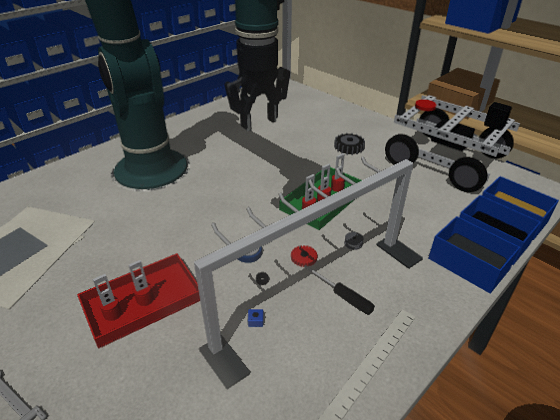

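View pics/wrist_end.png

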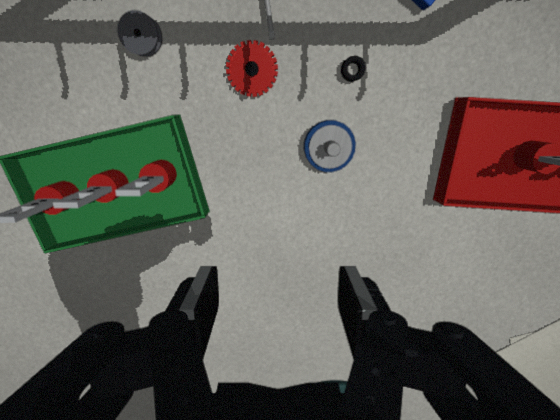

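All five stand upright, three in green and two in red. The hooks are empty, and the small parts and screwdriver are where they were.

```bash
python3 -c "
from h import *
print(sign_off())"
```

```text
the job is handed in; nothing more can be done
None
```

All five hangers on the rack were sorted, one at a time, and the job is handed in at about 47 s of the 210 s allowed.

| Hook (rack y, mm) | Gauge result | Tray |
|---|---|---|
| -180 | Stopped on top of the pin | Red |
| -108 | Slid down to the base | Green |
| -36 | Slid down to the base | Green |
| 36 | Stopped on top of the pin | Red |
| 108 | Slid down to the base | Green |

- **Fit readings:** each stopping height was within about 0.4 mm of what the pin or base should give. On the two that stopped, the foot was within about 1 mm of the gauge centre for the first. For the hook at 36 mm the view, taken after backing off, showed 1.6 mm. I corrected that and lowered it again, and it stopped at the same height.
- **Knocked tray:** the green tray had moved about 2 cm partway through. The top camera showed it, and I re-measured before setting down the next hanger there.
- **Forces:** the highest force I read was about 36 N, on the wrist, when the first hanger met the pin. Readings came only at the end of each call, so brief peaks in between were not seen.
- **Last check:** the final pictures show three hangers upright in green and two upright in red. The hooks are empty, the small parts and screwdriver look unmoved, and the gripper is open and clear. In the final top picture the arm hid the end of the green tray, so its measured length came out at 212 mm instead of 220. The wrist picture shows the whole tray with all three inside.

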